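# Hook a tape roll out from under the desk stand

### The job

A big roll of tape has slid far back under the wire desk stand, where the hand cannot follow. Take the hook from its slot in the desk organiser, draw the roll wholly out in front of the stand with it before touching the roll by hand, and stand the hook back in its slot. Set the roll down gently and squarely on top of the pile of rolls of its own size, leaving the piles and the other things where they are.

Things in the scene. Friction and masses are not known exactly. Their poses are not given: they have to be found in the camera images.
- stand: fixed low stand of bright steel wire, open on all sides: 250 deep (x), 460 wide (y), 126 high. Origin on the desk under its middle; x to its back, y to its left, z up. Front bar (8 thick, on top) and front legs at x = -120, rear at 120; legs at y = +-220. Underside of the top bars 118 above the desk. A phone lies fixed on top at the -y end (top at 134). The stray roll lies below, 75 to 90 behind the front bar
- stray_mid (a point): the stray big roll of tape, cream with a brown card core, lying flat on the desk under the stand: outside diameter 62, hole through it 38 in diameter, height 24, about 80 g. Point at its centre, half-way up (12 above its underside); z is its axis
- hook_handle (a point): middle of the wooden handle of the loose reach hook (110 g). It stands loosely in the organiser's slot, leaning about 7 degrees back (top towards -x). z up the handle, y across its flat sides, x towards the side to which its bar is bent. Handle 24 (x) by 16 (y) by 92 long: z = -46 to 46; grip its upper half from above
- hook_elbow (a point): elbow of the hook, at (74, 0, -114) in the axes of hook_handle, same axes. A flat steel bar, 10 wide (y) by 5 thick, leaves the handle's lower end bent 45 degrees towards +x (from (0, 0, -40)) and runs 105 straight to this elbow, where it turns back by a right angle into a foot 38 long. With the handle leaning back 30 degrees the bar runs forward, 15 degrees above level, and the foot points down, 15 degrees from vertical
- hook_tip (a point): centre of the end of the hook's foot (10 wide in y, 5 thick), at (47, 0, -141) in the axes of hook_handle, same axes
- slot_mouth (a point): centre of the mouth of the tall narrow slot at the +y end of the fixed black desk organiser (74 by 131), 85 above the desk. The slot is 66 long (x) by 16 wide (y), 80 deep, walls 4; z up. The hook stands in it with its bar bent towards +x, its handle's middle about 58 behind (-x) and 58 above the mouth as it leans; held upright its axis must be at x = -49 to go in. Bins with pens up to 130 high stand 20 to 120 away towards -y
- slot_floor (a point): centre of the slot's floor, 80 below slot_mouth, same axes. With the hook in the slot its tip lies within about 15 of this point
- big1_mid (a point): lower of the two big rolls (62 outside diameter, 38 hole, 24 high, like the stray one) that lie flat in a pile on the desk. Point at the centre of the roll, half-way up. Which of the two places holds the big pile changes
- big2_mid (a point): upper roll of that pile, same size, its top 48 above the desk. Point at the centre of the roll, half-way up
- small1_mid (a point): lowest small roll of tape lying flat in the other pile: 48 outside diameter, 28 hole, 18 high (62 x 38 x 24 for the big rolls). Point at the centre of the roll, half-way up
- small2_mid (a point): middle small roll of tape lying flat in the other pile: 48 outside diameter, 28 hole, 18 high (62 x 38 x 24 for the big rolls). Point at the centre of the roll, half-way up
- small3_mid (a point): top small roll of tape lying flat in the other pile: 48 outside diameter, 28 hole, 18 high (62 x 38 x 24 for the big rolls). Point at the centre of the roll, half-way up
- stamp: bystander: dark self-inking stamp standing under the stand, 46 by 32 by 88 high, origin at the centre of its underside
- glue: bystander: white glue stick standing under the stand, 29 in diameter, 88 high, origin at the centre of its underside
- mouse: bystander: black computer mouse on the desk, 108 by 60 by 31 high, origin at the centre of its underside
Not all that is in view belongs to the job. What is shaped like the part that bears stray_mid but blue or green is not meant.

How it is judged:
By the outcome, as a careful person would: the job done as asked, in the order asked, and still so for the second after the job is handed in, with the robot touching nothing.
It also fails if it takes over 64 s, if anything falls off the work surface, if the arm or the gripper's body presses on something with over 40 N, if the wrist force passes 120 N, or if a joint passes its speed limit or range.

### The arm

A 6-joint arm with a two-finger parallel gripper is mounted at the origin on the work surface. World frame = base frame: x ahead of the robot, y to its left, z up, the work surface at z = 0. Lengths are in mm, angles in rad, forces in N, time in s.
With the tool pointing down it reaches from about 350 to 775 mm from the base axis. Payload 7.3 kg.
Tool frame: the origin (TCP) lies between the finger pads; the fingertips stand 25 mm ahead of it and the grasp point (between the pads) lies 6 mm ahead of it; z points along the fingers, y is the line along which they close (so a half turn about z gives the same grasp; the last joint's range is limited). The gripper opens to 92 mm and grips with 3 to 60 N. Pads are 19 mm wide; open, the fingers measure 130 mm over their backs; the gripper's body (75 mm by 190 mm) begins 47 mm behind the grasp point.
Start: joints at [0.958, 0.342, 1.524, -0, 1.275, -0.146], TCP at [236.256, 468.858, 224.941] pointing down, gripper open.
Joint ranges: [-2.53, 2.53], [-0.77, 2.02], [0.04, 2.7], [-1, 4.14], [0.28, 2.66], [-3.11, 3.11]. Speed limits (rad/s): [2.57, 2.57, 3.14, 3.14, 3.14, 3.14].

### API

Orientations are given as [roll, pitch, yaw] about the fixed x, y, z axes, in that order (R = Rz(yaw) Ry(pitch) Rx(roll)).
In Python, from plant import bot gives the robot as it stands.
- The arm moves only by the tool play_rows, never from a script. Its argument "commands" is a list of rows, each an object of numbers: "x", "y", "z": the shift along the tool's x, y, z in m; "twist": the turn about the tool's z in degrees. In form: [{"x": .., "y": .., "z": .., "twist": ..}, ...]. A call has exactly 8 rows; each row is the pose to reach, as a shift and turn from the pose commanded when the call began, along the tool's axes at that moment; what a row does not reach only later rows make up. A row lasts 1/10 s, in which the tool goes at most 50 mm and 8.59 degrees, less where a joint would pass 70% of its speed; a pose out of reach is approached as far as the arm can. A call with a gripper value outside its range is refused whole. "jaw" is the closure, from 0 (fully open) to 1 (shut), set as the call begins (left out, the last holds). The fingers move at their own pace and stop on an object; the grip force is fixed at half the most. Time passes only in rows, so rows that repeat a pose let the fingers close, or fill a call up. It gives the time, the measured TCP pose, the force, the opening and the grip force at its end, in the units of the state.
- bot.get_obs(): the state, without advancing time (a new reading comes with each control period).
- bot.capture(name): name is "side" or "top"; returns a dict with "pixels" (480x640x3 uint8, red, green, blue), "fx", "fy", "cx", "cy" (pixels), "eye" and "rotation" of the camera in the world. Camera axes: x right, y down, z forward; pixel columns grow to the right and rows downward; lengths in mm; the calibration is good to about 2 mm. A picture is of the moment at which its call begins. There is no depth.
- bot.close_job(): hands the job in; it is judged then, once.
The state is a dict: "time": time; "joint_positions": joint angles; "dq": joint speeds; "tau": joint torques, N m; "tool_pos": TCP position; "tcp_rot": TCP orientation; "contact_force": force on the tool from outside, world axes, zero at the start; "moment": the same for the moment, N m; "grip_width": finger opening in mm; "finger_force": force on a finger pad.
Only numpy, scipy, OpenCV 4.12 (cv2) and the standard library are available. Lean on these libraries where they do the work, as an engineer would, in place of code of your own. Each camera call takes 0.05 s, during which the arm holds its last target. There are 200 camera calls.

## Working session

There is one attempt and no reset: what is moved stays moved. The work goes in short steps, Python scripts to look and compute and a tool call to move; the robot and the scene stay as the last step left them, time stands still between calls to the robot, and variables do not carry over. Pictures are saved under pics/ and viewed, at most 10 in all, crops included, and the job is handed in when it is done.

Besides the shell and the picture viewer there is one more tool, called as a command line: name --argument value ..., lists and objects as JSON in quotes. play_rows: Moves the arm, as the interface text tells. Its arguments: {"type":"object","properties":{"commands":{"type":"array"},"jaw":{"type":"number"}},"required":["commands"]}

```bash
mkdir -p pics; ls
cat > h.py <<'E'
import numpy as np, cv2
from plant import bot
from scipy.spatial.transform import Rotation as Ro
def snap(n,f):
    c=bot.capture(n); cv2.imwrite('pics/'+f,cv2.cvtColor(c['pixels'],cv2.COLOR_RGB2BGR)); return c
def ray(c,u,v):
    d=np.array([(u-c['cx'])/c['fx'],(v-c['cy'])/c['fy'],1.]); return np.array(c['eye']),np.array(c['rotation'])@d
def onz(c,u,v,z):
    e,d=ray(c,u,v); return e+d*(z-e[2])/d[2]
def proj(c,p):
    q=np.array(c['rotation']).T@(np.array(p)-c['eye']); return q[0]/q[2]*c['fx']+c['cx'],q[1]/q[2]*c['fy']+c['cy']
def two(c1,a,c2,b):
    e1,d1=ray(c1,*a);e2,d2=ray(c2,*b)
    s=np.linalg.lstsq(np.c_[d1,-d2],e2-e1,rcond=None)[0]
    p,q=e1+s[0]*d1,e2+s[1]*d2; return (p+q)/2,np.linalg.norm(p-q)
E
python3 - <<'E'
from h import *
for n in('top','side'):
    c=snap(n,n+'0.png'); print(n,c['fx'],c['fy'],c['cx'],c['cy'],c['eye'],np.array(c['rotation']).round(3).tolist())
print(bot.get_obs())
E
```

```text
pics
top 469.1731074425862 469.1731074425862 318.67367371363963 234.6547091550458 [ 451.55866963   42.40904305 1277.04911935] [-3.046, -0.005, -1.547]
side 492.8374182149533 492.8374182149533 321.12374623733973 241.04233265839454 [344.82260927 707.17464069 846.8575596 ] [-2.37, 0.013, -2.839]
{'time': 0.1, 'joint_positions': array([ 9.58016538e-01,  3.42639579e-01,  1.52486676e+00, -3.50259947e-06,
        1.27537375e+00, -1.46015129e-01]), 'dq': array([-7.34075854e-04,  1.16581857e-04, -1.40084783e-03, -7.16912640e-04,
        3.56846273e-04, -2.05308740e-05]), 'tau': array([ 9.79253055e-04, -4.32007062e+01, -2.44691670e+01,  7.18946778e-02,
        5.26417291e-02, -7.29627686e-05]), 'tool_pos': array([236.04483929, 468.57155772, 224.34054216]), 'tcp_rot': array([-3.14031843e+00, -1.84004241e-04,  2.67482890e+00]), 'contact_force': array([0.98462263, 0.92502161, 0.59080055]), 'moment': array([-0.02360282, -0.02378117, -0.01618489]), 'finger_force': 0.0, 'grip_width': 92.02285152038766}
```

View pics/top0.png

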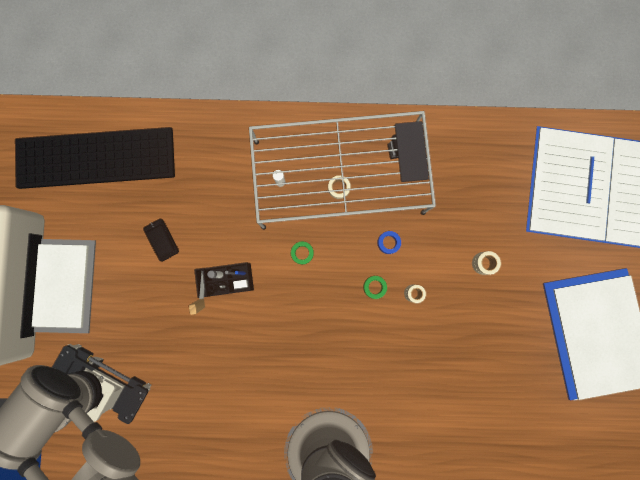

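View pics/side0.png

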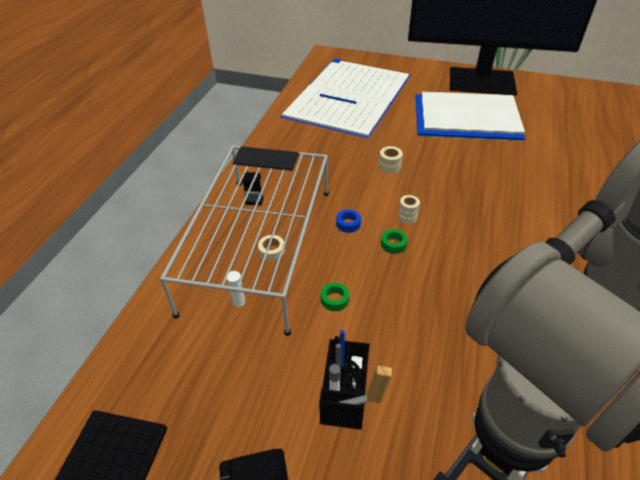

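Top view: the candidate rings are cream at (339,187) under the stand, green at (302,253) and (375,288), and blue at (389,243). There are cream piles at (488,263), which looks larger and 2 high, and at (417,294), 3 high. I choose (339,187) as the stray roll. The hook handle is near (194,309), in the organiser at (224,280).

```bash
sed -i "s/c=bot.capture(n);/c=bot.capture(n); c['rotation']=Ro.from_euler('xyz',c['rotation']).as_matrix();/" h.py
cat > m.py <<'E'
from h import *
T=snap('top','t1.png');S=snap('side','s1.png')
def comps(c,lab):
    h=cv2.cvtColor(c['pixels'],cv2.COLOR_RGB2HSV)
    m=cv2.inRange(h,(15,20,150),(35,110,255)); m=cv2.morphologyEx(m,cv2.MORPH_CLOSE,np.ones((3,3)))
    n,l,s,ce=cv2.connectedComponentsWithStats(m)
    for i in range(1,n):
        if 25<s[i,4]<1500: print(lab,s[i].tolist(),ce[i].round(1),onz(c,*ce[i],24).round(0))
comps(T,'T');comps(S,'S')
E
python3 - <<'E'
from m import *
a=cv2.resize(cv2.cvtColor(T['pixels'][250:330,170:270],cv2.COLOR_RGB2BGR),(750,600),interpolation=2)[:, :400]
b=cv2.resize(cv2.cvtColor(S['pixels'][320:440,310:400],cv2.COLOR_RGB2BGR),(400,533),interpolation=2)
im=np.zeros((600,800,3),np.uint8);im[:,:400]=a;im[:533,400:]=b;cv2.imwrite('pics/c1.png',im)
a=cv2.resize(cv2.cvtColor(T['pixels'][100:240,240:440],cv2.COLOR_RGB2BGR),(800,560),interpolation=2);cv2.imwrite('pics/c2.png',a)
E
```

```text
T [403, 111, 22, 5, 50] [413.8 112.8] [ 916. -214.   24.]
T [363, 115, 17, 4, 28] [370.2 116.5] [902. -94.  24.]
T [251, 118, 96, 11, 218] [298.1 123.1] [878. 103.  24.]
T [251, 147, 6, 12, 31] [252.3 151.1] [797. 226.  24.]
T [335, 148, 7, 15, 38] [339.4 154.9] [792. -12.  24.]
T [252, 160, 11, 23, 58] [254.5 170.5] [743. 218.  24.]
T [328, 165, 30, 39, 398] [340.2 185.6] [707. -16.  24.]
T [267, 170, 27, 17, 108] [280.3 179.1] [721. 147.  24.]
T [254, 184, 7, 11, 28] [255.6 187.1] [697. 213.  24.]
T [426, 187, 9, 12, 35] [431.2 192.6] [ 694. -262.   24.]
T [255, 196, 5, 11, 30] [256.1 199.9] [662. 211.  24.]
T [0, 206, 11, 128, 758] [  3.3 251.3] [507. 879.  24.]
T [312, 207, 43, 11, 101] [334.2 213.9] [629.  -1.  24.]
T [387, 207, 22, 4, 38] [397.3 208.4] [ 649. -171.   24.]
T [256, 208, 34, 15, 91] [268.5 218. ] [614. 176.  24.]
T [356, 210, 20, 4, 37] [365.5 211.5] [638. -85.  24.]
T [81, 246, 7, 81, 121] [ 83.9 284.8] [424. 658.  24.]
T [476, 251, 25, 24, 287] [488.3 263. ] [ 507. -415.   24.]
T [408, 285, 18, 19, 185] [416.4 293.7] [ 421. -224.   24.]
T [0, 360, 17, 6, 27] [  
[... 754 characters left out ...]
. -437.   24.]
S [219, 152, 109, 135, 1143] [270.8 224.1] [728. -74.  24.]
S [317, 167, 7, 19, 41] [319.9 174.9] [ 671. -289.   24.]
S [170, 168, 80, 117, 737] [212.9 234.8] [846.  -0.  24.]
S [262, 169, 10, 23, 45] [266.2 179.9] [ 802. -229.   24.]
S [400, 195, 20, 16, 152] [410.  201.6] [ 421. -250.   24.]
S [182, 217, 12, 21, 60] [188.6 227.1] [914.  -7.  24.]
S [295, 221, 13, 39, 82] [301.4 237.1] [643. -53.  24.]
S [168, 239, 16, 26, 73] [174.5 253.3] [904.  79.  24.]
S [241, 259, 50, 36, 162] [266.5 282.4] [670.  99.  24.]
S [269, 260, 11, 29, 55] [273.8 274.1] [663.  72.  24.]
S [289, 261, 7, 15, 36] [291.9 268.2] [631.  45.  24.]
S [161, 265, 8, 13, 26] [164.5 272.5] [896. 137.  24.]
```

View pics/c1.png

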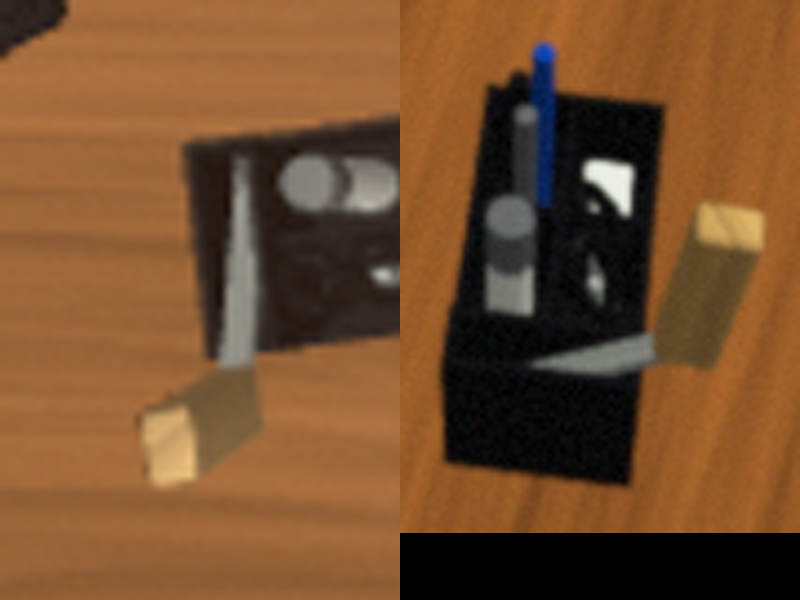

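View pics/c2.png

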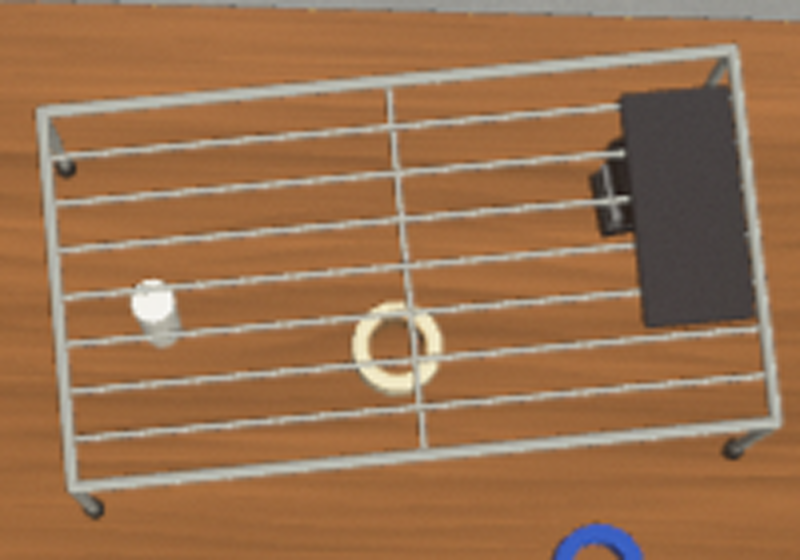

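The crop confirms the choice: the cream ring is at about (339.2,187) and is the only cream ring under the stand. It stands clear of the glue at (278,178) and the stamp at (392,148). The handle's top face is at (192.7,309.3) in top and (384.3,371.3) in side. The organiser's +y edge runs from (194.7,269.3) to (197.7,298).

Run:
```python
from h import *
T=bot.capture('top');T['rotation']=Ro.from_euler('xyz',T['rotation']).as_matrix()
S=bot.capture('side');S['rotation']=Ro.from_euler('xyz',S['rotation']).as_matrix()
ht,g=two(T,(192.7,309.3),S,(384.3,371.3)); print('handle top',ht.round(1),g)
f=lambda x,y:(240+x/4,100+y/4)
cs=[onz(T,*f(*p),126)[:2] for p in((42,112),(735,50),(778,425),(73,487))]
print('corners BL BR FR FL',np.round(cs,1).tolist())
d=cs[3]-cs[2];print('yaw front',np.degrees(np.arctan2(-d[0],d[1])), 'len',np.linalg.norm(d)); c=np.mean(cs,0);print('mid',c)
d=cs[0]-cs[1];print('yaw rear',np.degrees(np.arctan2(-d[0],d[1])))
print('roll z24',onz(T,339.3,187,24).round(1), onz(S,271,247,24).round(1))
a=onz(T,194.7,269.3,85);b=onz(T,197.7,298,85);print('org edge',a.round(1),b.round(1),np.linalg.norm(a-b))
a2=onz(T,270*0+170+185/7.5,250+145/7.5,85)
# other corners of organiser near -y end from dark mask
g=cv2.cvtColor(T['pixels'],cv2.COLOR_RGB2GRAY)[255:305,185:262];print(cv2.boxPoints(cv2.minAreaRect(cv2.findNonZero((g<60).astype(np.uint8))))+[185,255])
# bar centreline: exit from handle and at far end
for p in((235,345),(242,160)): print('bar@85',onz(T,170+p[0]/7.5,250+p[1]/7.5,85).round(1))
for u,v,z,n in((488.3,263,48,'big'),(416.4,293.7,54,'small')): print(n,onz(T,u,v,z).round(1))
print(onz(S,391.5,154,48).round(1),onz(S,409.5,202,54).round(1))
print('bot',bot.get_obs()['tool_pos'])
```

```text
handle top [375.9 325.6 183.7] 2.310303486266832
corners BL BR FR FL [[827.9, 217.8], [879.3, -218.7], [640.1, -246.0], [590.7, 189.7]]
yaw front 6.476926115875293 len 438.45401710411335
mid [734.49404151 -14.27511926]
yaw rear 6.720753351267358
roll z24 [703.2 -13.3  24. ] [699.4  -2.6  24. ]
org edge [470.5 351.3  85. ] [398.7 340.2  85. ] 72.6583468655207
[[194.0000124  269.00000095]
 [249.75385284 262.0307703 ]
 [253.27692413 290.21538544]
 [197.52308655 297.18461609]]
bar@85 [403.9 331.3  85. ]
bar@85 [465.9 331.9  85. ]
big [ 506.1 -406.7   48. ]
small [ 421.8 -217.2   54. ]
[ 502.1 -402.2   48. ] [ 419.3 -213.5   54. ]
bot [236.19634881 468.77665172 224.72251698]
```

```bash
cat >> h.py <<'E'
def go(x,y,z,yaw=None):
    o=bot.get_obs(); R=Ro.from_euler('xyz',o['tcp_rot']); t=np.degrees(o['tcp_rot'][2])
    s=R.inv().apply(np.array([x,y,z])-o['tool_pos']); tw=0 if yaw is None else -((yaw-t+180)%360-180)
    print('shift m',(s/1000).round(4),'twist',round(tw,1),'| now',o['tool_pos'].round(1),round(t,1),'F',o['contact_force'].round(1),'w',round(o['grip_width'],1),'t',o['time'])
E
python3 -c "
from h import *
go(377.5,326,240,187.5)"
```

```text
shift m [-0.1904 -0.0639 -0.0153] twist -34.2 | now [236.2 468.8 224.7] 153.3 F [ 0.4  0.3 -0.4] w 91.9 t 0.3
```

play_rows --commands '[{"x": -0.02,"y": -0.007,"z": -0.0153,"twist": -5},{"x": -0.06,"y": -0.02,"z": -0.0153,"twist": -13},{"x": -0.1,"y": -0.035,"z": -0.0153,"twist": -21},{"x": -0.14,"y": -0.048,"z": -0.0153,"twist": -29},{"x": -0.17,"y": -0.058,"z": -0.0153,"twist": -34.2},{"x": -0.1904,"y": -0.0639,"z": -0.0153,"twist": -34.2},{"x": -0.1904,"y": -0.0639,"z": -0.0153,"twist": -34.2},{"x": -0.1904,"y": -0.0639,"z": -0.0153,"twist": -34.2}]' --jaw 0

```text
time: 1.1
tool_pos: [377.5, 326.0, 240.1]
tcp_rot: [3.141, -0.0, -3.013]
contact_force: [0.3, 0.4, -0.3]
grip_width: 92.0
finger_force: 0.0
```

```bash
python3 -c "
from h import *
go(377.5,326,171,187.5)"
```

```text
shift m [-0.0001 -0.0001  0.0691] twist -0.1 | now [377.5 326.  240.1] -172.6 F [ 0.3  0.4 -0.3] w 92.0 t 1.1
```

play_rows --commands '[{"z": 0.015},{"z": 0.035},{"z": 0.052},{"z": 0.062},{"z": 0.069},{"z": 0.069},{"z": 0.069},{"z": 0.069}]'

```text
invalid input at $.commands[0]: expected keys x, y, z, twist
```

play_rows --commands '[{"z": 0},{"z": 0},{"z": 0},{"z": 0},{"z": 0},{"z": 0},{"z": 0},{"z": 0}]' --jaw 1

```text
invalid input at $.commands[0]: expected keys x, y, z, twist
```

Run:
```python
from h import *
go(377.5,326,260,187.5)
T=snap('top','t2.png');S=snap('side','s2.png')
b=cv2.resize(cv2.cvtColor(S['pixels'][320:440,310:400],cv2.COLOR_RGB2BGR),(450,600),interpolation=2)
cv2.imwrite('pics/c3.png',b)
```

```text
shift m [-0.     -0.     -0.0199] twist -0.1 | now [377.5 326.  240.1] -172.6 F [ 0.3  0.4 -0.3] w 92.0 t 1.1
```

play_rows --commands '[{"x": 0,"y": 0,"z": 0.015,"twist": 0},{"x": 0,"y": 0,"z": 0.035,"twist": 0},{"x": 0,"y": 0,"z": 0.052,"twist": 0},{"x": 0,"y": 0,"z": 0.062,"twist": 0},{"x": 0,"y": 0,"z": 0.069,"twist": 0},{"x": 0,"y": 0,"z": 0.069,"twist": 0},{"x": 0,"y": 0,"z": 0.069,"twist": 0},{"x": 0,"y": 0,"z": 0.069,"twist": 0}]'

```text
time: 2.0
tool_pos: [377.9, 326.4, 172.0]
tcp_rot: [3.141, 0.001, -3.011]
contact_force: [0.7, -0.4, -0.4]
grip_width: 92.0
finger_force: 0.0
```

play_rows --commands '[{"x": 0,"y": 0,"z": 0,"twist": 0},{"x": 0,"y": 0,"z": 0,"twist": 0},{"x": 0,"y": 0,"z": 0,"twist": 0},{"x": 0,"y": 0,"z": 0,"twist": 0},{"x": 0,"y": 0,"z": 0,"twist": 0},{"x": 0,"y": 0,"z": 0,"twist": 0},{"x": 0,"y": 0,"z": 0,"twist": 0},{"x": 0,"y": 0,"z": 0,"twist": 0}]' --jaw 1

```text
time: 2.8
tool_pos: [377.5, 326.1, 171.2]
tcp_rot: [3.142, 0.0, -3.012]
contact_force: [0.1, -0.3, -0.5]
grip_width: 32.5
finger_force: 0.0
```

play_rows --commands '[{"x": 0,"y": 0,"z": 0,"twist": 0},{"x": 0,"y": 0,"z": 0,"twist": 0},{"x": 0,"y": 0,"z": 0,"twist": 0},{"x": 0,"y": 0,"z": 0,"twist": 0},{"x": 0,"y": 0,"z": 0,"twist": 0},{"x": 0,"y": 0,"z": 0,"twist": 0},{"x": 0,"y": 0,"z": 0,"twist": 0},{"x": 0,"y": 0,"z": 0,"twist": 0}]'

```text
time: 3.6
tool_pos: [377.5, 326.1, 171.2]
tcp_rot: [3.142, 0.0, -3.011]
contact_force: [0.2, -0.2, -1.0]
grip_width: 15.6
finger_force: 29.8
```

play_rows --commands '[{"x": 0,"y": 0,"z": -0.008,"twist": 0},{"x": 0,"y": 0,"z": -0.02,"twist": 0},{"x": 0,"y": 0,"z": -0.036,"twist": 0},{"x": 0,"y": 0,"z": -0.054,"twist": 0},{"x": 0,"y": 0,"z": -0.072,"twist": 0},{"x": 0,"y": 0,"z": -0.09,"twist": 0},{"x": 0,"y": 0,"z": -0.1,"twist": 0},{"x": 0,"y": 0,"z": -0.1,"twist": 0}]'

```text
time: 4.4
tool_pos: [378.0, 326.4, 272.7]
tcp_rot: [3.14, 0.003, -3.011]
contact_force: [-0.7, -0.9, -1.6]
grip_width: 15.9
finger_force: 29.8
```

Run:
```python
from h import *
go(450,200,265,187.5)
T=snap('top','t2.png');S=snap('side','s2.png')
b=cv2.resize(cv2.cvtColor(S['pixels'][280:440,280:440],cv2.COLOR_RGB2BGR),(600,600),interpolation=2)
cv2.imwrite('pics/c3.png',b)
```

```text
shift m [-0.055  -0.1347  0.0076] twist -0.0 | now [378.  326.4 272.7] -172.5 F [-0.7 -0.9 -1.6] w 15.9 t 4.4
```

View pics/c3.png

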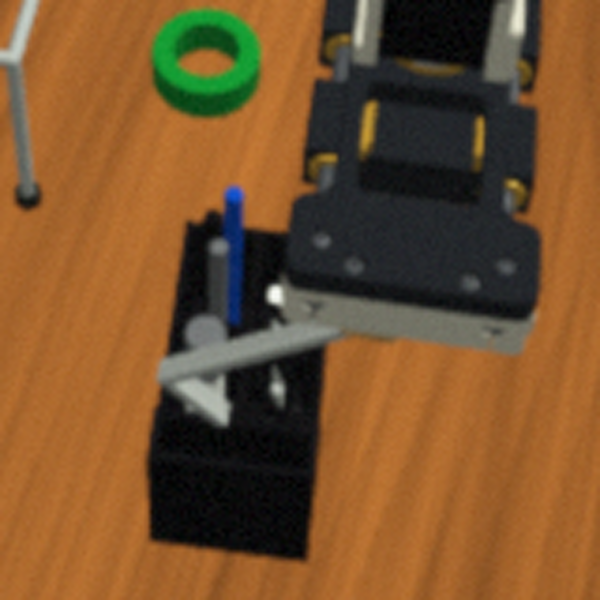

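The hook is gripped and out of the slot, with the elbow at about (324,378.7) and the tip at (339.2,389.9) in the side view.

```bash
cat >> h.py <<'E'
def hook(c,elbow,tip):
    "elbow, tip relative to grasp point in the hook's vertical plane (forward, up), and lean"
    o=bot.get_obs(); g=o['tool_pos']-[0,0,6]; a=o['tcp_rot'][2]+np.pi; f=np.array([np.cos(a),np.sin(a),0]); n=np.array([-np.sin(a),np.cos(a),0]); r=[]
    for p in(elbow,tip):
        e,d=ray(c,*p); q=e+d*((g-e)@n)/(d@n)-g; r.append(np.array([q@f,q[2]]))
    v=r[1]-r[0]; print('elbow',r[0].round(1),'tip',r[1].round(1),'foot',np.linalg.norm(v).round(1),'lean',round(np.degrees(np.arctan2(v[1],v[0]))+135,1),
      'lean by tip', round(np.degrees(np.arctan2(r[1][1],r[1][0])-np.arctan2(-166,47)),1))
E
python3 - <<'E'
from h import *
c=snap('side','s3.png'); hook(c,(324,378.7),(339.2,389.9))
go(455,-25,200,187)
E
```

```text
elbow [  89.2 -130.4] tip [  64.5 -159.4] foot 38.2 lean 4.6 lean by tip 6.2
shift m [-0.0318 -0.358   0.0705] twist 0.5 | now [377.1 325.9 270.4] -172.5 F [-0.4 -0.3 -0.5] w 15.8 t 4.55
```

play_rows --commands '[{"x": 0,"y": 0,"z": -0.03,"twist": 0},{"x": 0,"y": -0.01,"z": -0.055,"twist": 0},{"x": 0,"y": -0.05,"z": -0.06,"twist": 0},{"x": 0,"y": -0.09,"z": -0.06,"twist": 0},{"x": -0.005,"y": -0.13,"z": -0.06,"twist": 0},{"x": -0.01,"y": -0.17,"z": -0.06,"twist": 0},{"x": -0.015,"y": -0.21,"z": -0.05,"twist": 0},{"x": -0.02,"y": -0.25,"z": -0.02,"twist": 0.5}]'

```text
time: 5.35
tool_pos: [431.0, 79.5, 292.2]
tcp_rot: [-3.141, 0.005, -3.02]
contact_force: [1.3, 0.0, -1.8]
grip_width: 15.6
finger_force: 29.8
```

play_rows --commands '[{"x": -0.003,"y": -0.04,"z": 0.03,"twist": 0},{"x": -0.006,"y": -0.08,"z": 0.06,"twist": 0},{"x": -0.009,"y": -0.1,"z": 0.085,"twist": 0},{"x": -0.012,"y": -0.108,"z": 0.095,"twist": 0},{"x": -0.012,"y": -0.108,"z": 0.1,"twist": 0},{"x": -0.012,"y": -0.108,"z": 0.1,"twist": 0},{"x": -0.012,"y": -0.108,"z": 0.1,"twist": 0},{"x": -0.012,"y": -0.108,"z": 0.1,"twist": 0}]'

```text
time: 6.15
tool_pos: [455.1, -23.9, 192.4]
tcp_rot: [-3.141, 0.002, -3.019]
contact_force: [0.4, -0.6, -0.1]
grip_width: 15.7
finger_force: 29.8
```

Run:
```python
from h import *
go(455,-25,165,187)
c=snap('side','s4.png')
cv2.imwrite('pics/c4.png',cv2.cvtColor(c['pixels'][120:420,200:600],cv2.COLOR_RGB2BGR))
```

```text
shift m [ 0.0003 -0.0011  0.0274] twist 0.1 | now [455.1 -23.9 192.4] -172.9 F [ 0.4 -0.6 -0.1] w 15.7 t 6.15
```

View pics/c4.png

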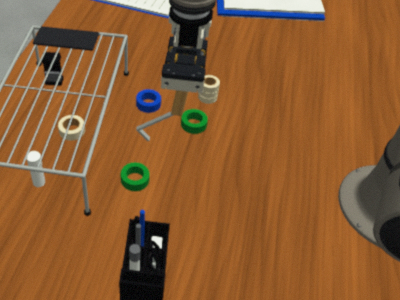

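The hook hangs clear over bare desk, with its tip at about (346,257) in the side view. Next I press the tip on the desk and swing the grip back along an arc, so the handle leans to 30 degrees in the pads.

play_rows --commands '[{"x": 0,"y": 0,"z": 0.015,"twist": 0},{"x": 0,"y": 0,"z": 0.023,"twist": 0},{"x": 0.003,"y": 0,"z": 0.026,"twist": 0},{"x": 0.01,"y": 0,"z": 0.029,"twist": 0},{"x": 0.018,"y": 0,"z": 0.032,"twist": 0},{"x": 0.024,"y": 0,"z": 0.035,"twist": 0},{"x": 0.029,"y": 0,"z": 0.038,"twist": 0},{"x": 0.035,"y": 0,"z": 0.041,"twist": 0}]'

```text
time: 7.0
tool_pos: [419.6, -29.1, 150.5]
tcp_rot: [-3.141, 0.001, -3.02]
contact_force: [0.2, 0.5, 1.2]
grip_width: 15.7
finger_force: 30.0
```

Run:
```python
from h import *
go(455,-25,165,187)
c=snap('side','s5.png')
cv2.imwrite('pics/c5.png',cv2.resize(cv2.cvtColor(c['pixels'][200:300,310:440],cv2.COLOR_RGB2BGR),(780,600)))
```

```text
shift m [-0.0356 -0.0002 -0.0145] twist -0.0 | now [419.6 -29.1 150.5] -173.0 F [0.2 0.5 1.2] w 15.7 t 7.0
```

View pics/c5.png

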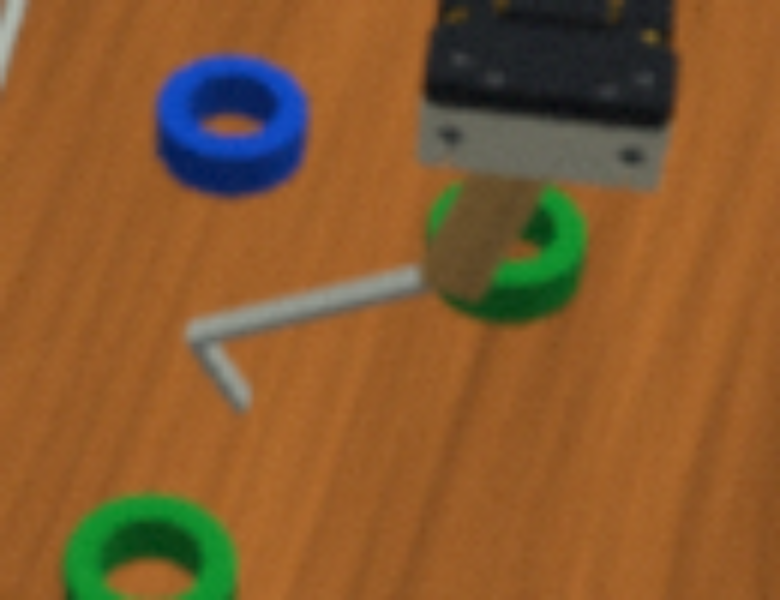

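The handle is now leaning further. The elbow is at about (342,255) and the tip at (351,267.5).

play_rows --commands '[{"x": 0.006,"y": 0,"z": 0.004,"twist": 0},{"x": 0.011,"y": 0,"z": 0.008,"twist": 0},{"x": 0.016,"y": 0,"z": 0.012,"twist": 0},{"x": 0.021,"y": 0,"z": 0.016,"twist": 0},{"x": 0.025,"y": 0,"z": 0.02,"twist": 0},{"x": 0.029,"y": 0,"z": 0.024,"twist": 0},{"x": 0.031,"y": 0,"z": 0.026,"twist": 0},{"x": 0.031,"y": 0,"z": 0.026,"twist": 0}]'

```text
time: 7.85
tool_pos: [388.5, -32.7, 124.1]
tcp_rot: [3.141, -0.001, -3.02]
contact_force: [-2.9, 0.0, 4.0]
grip_width: 15.4
finger_force: 30.0
```

Run:
```python
from h import *
go(455,-25,165,187)
c=snap('side','s6.png');t=snap('top','t6.png')
cv2.imwrite('pics/c6.png',cv2.resize(cv2.cvtColor(c['pixels'][200:300,310:440],cv2.COLOR_RGB2BGR),(780,600)))
h=cv2.cvtColor(c['pixels'],cv2.COLOR_RGB2HSV)
m=cv2.inRange(h,(0,0,90),(180,70,255))[225:300,320:390]
n,l,s,ce=cv2.connectedComponentsWithStats(m)
for i in range(1,n):
  if s[i,4]>30:
    ys,xs=np.where(l==i); xs=xs+320;ys=ys+225
    print(s[i],'left',xs.min(),ys[xs==xs.min()].mean(),'low',xs[ys==ys.max()].mean(),ys.max())
hook(c,(342,255.3),(350.8,267.5))
```

```text
shift m [-0.0669 -0.0004 -0.041 ] twist -0.1 | now [388.5 -32.7 124.1] -173.1 F [-2.9  0.   4. ] w 15.4 t 7.85
[ 24  25  43  18 212] left 344 255.0 low 349.0 267
elbow [144.9 -83.9] tip [ 124.  -121.2] foot 42.8 lean 15.7 lean by tip 29.8
```

play_rows --commands '[{"x": 0,"y": 0,"z": -0.012,"twist": 0},{"x": 0,"y": 0,"z": -0.024,"twist": 0},{"x": -0.01,"y": -0.004,"z": -0.029,"twist": 0},{"x": -0.035,"y": -0.008,"z": -0.029,"twist": 0},{"x": -0.06,"y": -0.012,"z": -0.029,"twist": 0},{"x": -0.085,"y": -0.016,"z": -0.029,"twist": 0},{"x": -0.1,"y": -0.016,"z": -0.029,"twist": 0},{"x": -0.1,"y": -0.016,"z": -0.029,"twist": 0}]'

```text
time: 8.75
tool_pos: [492.2, -36.5, 152.8]
tcp_rot: [-3.142, 0.001, -3.02]
contact_force: [0.8, 1.3, -1.2]
grip_width: 15.9
finger_force: 30.0
```

Run:
```python
from h import *
go(455,-25,165,187)
c=snap('side','s7.png');t=snap('top','t7.png')
a=cv2.resize(cv2.cvtColor(c['pixels'][200:300,240:370],cv2.COLOR_RGB2BGR),(780,600))
b=cv2.resize(cv2.cvtColor(t['pixels'][160:260,290:390],cv2.COLOR_RGB2BGR),(600,600))
cv2.imwrite('pics/c7.png',np.hstack([cv2.resize(a,(400,308)),cv2.resize(b,(400,400))[:308]]))
```

```text
shift m [ 0.0355  0.0159 -0.0122] twist -0.0 | now [492.2 -36.5 152.8] -173.0 F [ 0.8  1.3 -1.2] w 15.9 t 8.75
```

View pics/c7.png

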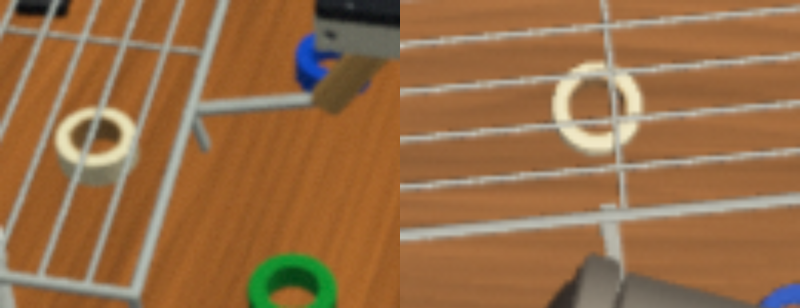

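In the side view the hook tip is at about (307.3,248.1), the elbow at (304,235.1) and the roll's top centre at (271.5,242.6). In the top view the roll is at (339.2,186.8) and the hook bar's end at (342,211.5), just under the front bar.

Run:
```python
from h import *
c=snap('side','s8.png');t=snap('top','t8.png')
hook(c,(304,235.1),(307.3,248.1))
r,g=two(t,(339.2,186.8),c,(271.5,242.6));print('roll top',r.round(1),g)
e,g=two(t,(342,211),c,(304,235.1));print('elbow',e.round(1),g)
o=bot.get_obs();a=o['tcp_rot'][2]+np.pi;f=np.array([np.cos(a),np.sin(a)]);l=np.array([-f[1],f[0]])
for p,n in((onz(t,339.2,186.8,24),'roll'),(e,'elbow')):
  d=p[:2]-o['tool_pos'][:2];print(n,p.round(1),'fwd',d@f,'left',d@l)
fb=onz(t,342,213,126);d=fb[:2]-o['tool_pos'][:2];print('front bar fwd',d@f)
```

```text
elbow [134.6 -79.1] tip [ 128.5 -120.3] foot 41.6 lean 36.5 lean by tip 31.1
roll top [702.5 -13.   27.5] 1.0910259738593353
elbow [627.5 -20.5  67. ] 7.871446834089811
roll [703.8 -13.   24. ] fwd 215.50442442177325 left -2.7642514799176294
elbow [627.5 -20.5  67. ] fwd 138.8802225170312 left -0.9931538499391558
front bar fwd 129.52090460642998
```

play_rows --commands '[{"x": -0.015,"y": -0.002,"z": 0,"twist": 0},{"x": -0.03,"y": -0.002,"z": 0,"twist": 0},{"x": -0.045,"y": -0.002,"z": 0,"twist": 0},{"x": -0.06,"y": -0.002,"z": 0,"twist": 0},{"x": -0.072,"y": -0.002,"z": 0,"twist": 0},{"x": -0.082,"y": -0.002,"z": 0,"twist": 0},{"x": -0.082,"y": -0.002,"z": 0,"twist": 0},{"x": -0.082,"y": -0.002,"z": 0,"twist": 0}]'

```text
time: 9.75
tool_pos: [571.4, -28.6, 153.2]
tcp_rot: [3.141, -0.001, -3.02]
contact_force: [0.1, 0.6, -1.0]
grip_width: 15.7
finger_force: 30.0
```

play_rows --commands '[{"x": 0,"y": 0,"z": 0.004,"twist": 0},{"x": 0,"y": 0,"z": 0.009,"twist": 0},{"x": 0,"y": 0,"z": 0.014,"twist": 0},{"x": 0,"y": 0,"z": 0.019,"twist": 0},{"x": 0,"y": 0,"z": 0.023,"twist": 0},{"x": 0,"y": 0,"z": 0.025,"twist": 0},{"x": 0,"y": 0,"z": 0.025,"twist": 0},{"x": 0,"y": 0,"z": 0.025,"twist": 0}]'

```text
time: 10.55
tool_pos: [572.2, -28.6, 128.5]
tcp_rot: [-3.142, 0.0, -3.02]
contact_force: [0.4, -0.2, -0.9]
grip_width: 15.8
finger_force: 30.0
```

Run:
```python
from h import *
go(455,-25,165,187)
c=snap('side','s9.png');t=snap('top','t9.png')
a=cv2.resize(cv2.cvtColor(c['pixels'][200:300,240:370],cv2.COLOR_RGB2BGR),(400,308),interpolation=2)
b=cv2.resize(cv2.cvtColor(t['pixels'][160:237,290:390],cv2.COLOR_RGB2BGR),(400,308),interpolation=2)
cv2.imwrite('pics/c9.png',np.hstack([a,b]))
```

```text
shift m [ 0.1159  0.0178 -0.0366] twist -0.0 | now [572.2 -28.6 128.5] -173.0 F [ 0.4 -0.2 -0.9] w 15.8 t 10.55
```

View pics/c9.png

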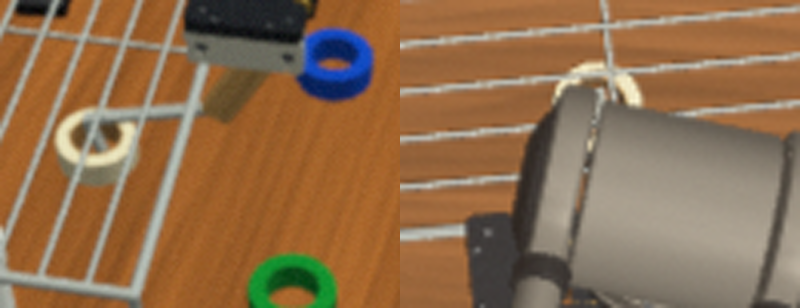

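The foot is inside the hole of the stray roll, in side at about (271,245). Pulling straight out now.

play_rows --commands '[{"x": 0.006,"y": 0,"z": 0.001,"twist": 0},{"x": 0.012,"y": 0,"z": 0.001,"twist": 0},{"x": 0.018,"y": 0,"z": 0.001,"twist": 0},{"x": 0.026,"y": 0,"z": 0.001,"twist": 0},{"x": 0.036,"y": 0,"z": 0.001,"twist": 0},{"x": 0.047,"y": 0,"z": 0.001,"twist": 0},{"x": 0.058,"y": 0,"z": 0.001,"twist": 0},{"x": 0.07,"y": 0,"z": 0.001,"twist": 0}]'

```text
time: 11.45
tool_pos: [501.6, -37.2, 127.5]
tcp_rot: [-3.142, 0.0, -3.02]
contact_force: [0.5, 0.8, -1.6]
grip_width: 15.5
finger_force: 30.0
```

play_rows --commands '[{"x": 0.014,"y": 0,"z": 0,"twist": 0},{"x": 0.03,"y": 0,"z": 0,"twist": 0},{"x": 0.047,"y": 0,"z": 0,"twist": 0},{"x": 0.064,"y": 0,"z": 0,"twist": 0},{"x": 0.08,"y": 0,"z": 0,"twist": 0},{"x": 0.094,"y": 0,"z": 0,"twist": 0},{"x": 0.104,"y": 0,"z": 0,"twist": 0},{"x": 0.11,"y": 0,"z": 0,"twist": 0}]'

```text
time: 12.25
tool_pos: [392.4, -50.4, 127.5]
tcp_rot: [3.142, 0.0, -3.021]
contact_force: [1.1, 0.5, -1.5]
grip_width: 15.6
finger_force: 30.0
```

```bash
cat >> h.py <<'E'
def cream(c,x0,y0,x1,y1,z):
    h=cv2.cvtColor(c['pixels'],cv2.COLOR_RGB2HSV)
    m=cv2.inRange(h,(15,20,165),(35,110,255)); k=np.zeros_like(m);k[y0:y1,x0:x1]=m[y0:y1,x0:x1]
    k=cv2.morphologyEx(k,cv2.MORPH_CLOSE,np.ones((3,3)))
    n,l,s,ce=cv2.connectedComponentsWithStats(k)
    for i in range(1,n):
        if s[i,4]>40:
            bc=(s[i,0]+(s[i,2]-1)/2,s[i,1]+(s[i,3]-1)/2); print(s[i].tolist(),ce[i].round(1),'world by box',onz(c,*bc,z).round(1),'by centroid',onz(c,*ce[i],z).round(1))
E
python3 - <<'E'
from h import *
go(455,-25,165,187)
c=snap('side','s10.png');t=snap('top','t10.png')
print('S');cream(c,285,190,360,300,24);print('T');cream(t,300,190,400,290,24)
E
```

```text
shift m [-0.0652  0.0176 -0.0375] twist -0.1 | now [392.4 -50.4 127.5] -173.1 F [ 1.1  0.5 -1.5] w 15.6 t 12.25
S
[330, 244, 30, 20, 259] [343.2 253.9] world by box [531.6 -31.5  24. ] by centroid [534.2 -29.3  24. ]
T
[334, 238, 23, 42, 364] [345.8 253.5] world by box [509.9 -32.3  24. ] by centroid [523.3 -34.1  24. ]
```

The roll is out at about (533,-33), in front of the stand (front bar at x≈618). Next I lift the hook off it.

play_rows --commands '[{"x": -0.007,"y": 0,"z": 0,"twist": 0},{"x": -0.009,"y": 0,"z": -0.005,"twist": 0},{"x": -0.009,"y": 0,"z": -0.015,"twist": 0},{"x": -0.009,"y": 0,"z": -0.03,"twist": 0},{"x": -0.009,"y": 0,"z": -0.05,"twist": 0},{"x": -0.005,"y": 0,"z": -0.085,"twist": 0},{"x": 0,"y": 0.01,"z": -0.12,"twist": 0},{"x": 0,"y": 0.03,"z": -0.155,"twist": 0}]'

```text
time: 13.15
tool_pos: [389.3, -20.8, 284.5]
tcp_rot: [-3.141, 0.0, -3.022]
contact_force: [0.3, -0.1, -0.8]
grip_width: 15.8
finger_force: 30.0
```

Run:
```python
from h import *
go(248,309,290,187.45)
t=snap('top','t11.png')
cream(t,300,190,400,290,24)
```

```text
shift m [ 0.1009  0.3443 -0.0057] twist -0.6 | now [389.3 -20.8 284.5] -173.1 F [ 0.3 -0.1 -0.8] w 15.8 t 13.15
[334, 238, 23, 48, 397] [343.4 255.8] world by box [501.9 -32.5  24. ] by centroid [516.9 -28.   24. ]
```

play_rows --commands '[{"x": 0,"y": 0.03,"z": -0.01,"twist": 0},{"x": 0,"y": 0.07,"z": -0.01,"twist": 0},{"x": 0.005,"y": 0.11,"z": -0.01,"twist": 0},{"x": 0.015,"y": 0.15,"z": -0.01,"twist": 0},{"x": 0.03,"y": 0.19,"z": -0.01,"twist": 0},{"x": 0.045,"y": 0.23,"z": -0.01,"twist": 0},{"x": 0.06,"y": 0.265,"z": -0.01,"twist": -0.5},{"x": 0.075,"y": 0.3,"z": -0.01,"twist": -0.6}]'

```text
time: 14.0
tool_pos: [277.9, 269.6, 293.0]
tcp_rot: [3.141, 0.001, -3.009]
contact_force: [1.5, -0.8, -1.6]
grip_width: 16.1
finger_force: 30.0
```

Run:
```python
from h import *
go(248,309,146,187.45)
t=snap('top','t12.png')
cream(t,300,190,400,290,24)
```

```text
shift m [0.0245 0.0429 0.147 ] twist 0.2 | now [277.9 269.6 293. ] -172.4 F [ 1.5 -0.8 -1.6] w 16.1 t 14.0
[334, 238, 23, 23, 261] [345.  249.1] world by box [535.3 -31.8  24. ] by centroid [535.2 -31.9  24. ]
```

play_rows --commands '[{"x": 0.012,"y": 0.02,"z": 0,"twist": 0},{"x": 0.0245,"y": 0.043,"z": 0.02,"twist": 0},{"x": 0.0245,"y": 0.043,"z": 0.05,"twist": 0.2},{"x": 0.0245,"y": 0.043,"z": 0.085,"twist": 0.2},{"x": 0.0245,"y": 0.043,"z": 0.12,"twist": 0.2},{"x": 0.0245,"y": 0.043,"z": 0.14,"twist": 0.2},{"x": 0.0245,"y": 0.043,"z": 0.147,"twist": 0.2},{"x": 0.0245,"y": 0.043,"z": 0.147,"twist": 0.2}]'

```text
time: 14.85
tool_pos: [249.0, 307.5, 145.3]
tcp_rot: [-3.141, -0.001, -3.013]
contact_force: [0.8, 0.2, -0.9]
grip_width: 15.4
finger_force: 30.0
```

Run:
```python
from h import *
go(263,311,146,187.45)
c=snap('side','s13.png')
h=cv2.cvtColor(c['pixels'],cv2.COLOR_RGB2HSV)
o=bot.get_obs();g=o['tool_pos']-[0,0,6];a=o['tcp_rot'][2]+np.pi
e=g+np.array([134*np.cos(a),134*np.sin(a),-83]);tp=g+np.array([124*np.cos(a),124*np.sin(a),-120])
print('expect elbow',np.round(proj(c,e),1),'tip',np.round(proj(c,tp),1))
u,v=map(int,proj(c,e))
m=cv2.inRange(h,(0,0,85),(180,70,255))[v-25:v+45,u-25:u+45]
n,l,s,ce=cv2.connectedComponentsWithStats(m)
for i in range(1,n):
  if s[i,4]>30:
    ys,xs=np.where(l==i); xs=xs+u-25;ys=ys+v-25
    print(s[i],'left',xs.min(),ys[xs==xs.min()].mean(),'low',xs[ys==ys.max()].mean(),ys.max())
```

```text
shift m [-0.0144  0.0016 -0.0007] twist -0.1 | now [249.  307.5 145.3] -172.6 F [ 0.8  0.2 -0.9] w 15.4 t 14.85
expect elbow [373.9 408.3] tip [378.4 418.9]
[ 23  21  47  17 359] left 371 408.0 low 376.5 420
```

play_rows --commands '[{"x": -0.007,"y": 0.0015,"z": 0,"twist": 0},{"x": -0.013,"y": 0.0015,"z": 0,"twist": 0},{"x": -0.016,"y": 0.0015,"z": -0.001,"twist": 0},{"x": -0.02,"y": 0.0015,"z": -0.006,"twist": 0},{"x": -0.024,"y": 0.0015,"z": -0.012,"twist": 0},{"x": -0.028,"y": 0.0015,"z": -0.017,"twist": 0},{"x": -0.032,"y": 0.0015,"z": -0.022,"twist": 0},{"x": -0.036,"y": 0.0015,"z": -0.026,"twist": 0}]'

```text
time: 15.7
tool_pos: [285.1, 313.8, 172.0]
tcp_rot: [3.141, 0.001, -3.013]
contact_force: [-2.1, 0.2, -1.4]
grip_width: 15.9
finger_force: 30.0
```

```bash
cat > lean.py <<'E'
from h import *
import sys
go(377.5,326.1,171.2,187.45)
c=snap('side',f's{sys.argv[1]}.png')
h=cv2.cvtColor(c['pixels'],cv2.COLOR_RGB2HSV)
o=bot.get_obs();g=o['tool_pos']-[0,0,6];a=o['tcp_rot'][2]+np.pi
for f in(0,6,12,18,24,30):
    p=np.radians(f);w=lambda x,z:g+np.array([(x*np.cos(p)-z*np.sin(p))*np.cos(a),(x*np.cos(p)-z*np.sin(p))*np.sin(a),z*np.cos(p)+x*np.sin(p)])
    print(f,'elbow',np.round(proj(c,w(74,-139)),1),'tip',np.round(proj(c,w(47,-166)),1))
u,v=map(int,proj(c,w(74,-139)))
b=35;m=cv2.inRange(h,(0,0,85),(180,70,255))[v-b:v+b,u-b:u+b]
n,l,s,ce=cv2.connectedComponentsWithStats(m)
for i in range(1,n):
  if s[i,4]>30:
    ys,xs=np.where(l==i); xs=xs+u-b;ys=ys+v-b
    print(s[i,4],'left',xs.min(),ys[xs==xs.min()].mean(),'low',xs[ys==ys.max()].mean(),ys.max())
E
python3 lean.py 14
```

```text
shift m [-0.0932  0.0004  0.0009] twist -0.1 | now [285.1 313.8 172. ] -172.7 F [-2.1  0.2 -1.4] w 15.9 t 15.7
0 elbow [386.3 419. ] tip [400.5 428.3]
6 elbow [378.4 415.5] tip [391.  425.3]
12 elbow [371.  411.6] tip [381.9 421.8]
18 elbow [364.3 407.5] tip [373.3 418. ]
24 elbow [358.2 403. ] tip [365.3 413.9]
30 elbow [352.8 398.3] tip [357.9 409.4]
77 left 330 368.5 low 335.0 373
93 left 330 384.5 low 337.5 390
214 left 364 407.5 low 374.5 420
```

play_rows --commands '[{"x": -0.004,"y": 0,"z": -0.004,"twist": 0},{"x": -0.008,"y": 0,"z": -0.008,"twist": 0},{"x": -0.012,"y": 0,"z": -0.011,"twist": 0},{"x": -0.016,"y": 0,"z": -0.014,"twist": 0},{"x": -0.02,"y": 0,"z": -0.017,"twist": 0},{"x": -0.024,"y": 0,"z": -0.02,"twist": 0},{"x": -0.028,"y": 0,"z": -0.022,"twist": 0},{"x": -0.028,"y": 0,"z": -0.022,"twist": 0}]'

```text
time: 16.55
tool_pos: [313.0, 317.4, 193.7]
tcp_rot: [3.141, 0.001, -3.014]
contact_force: [-2.9, -0.3, -1.0]
grip_width: 15.9
finger_force: 30.0
```

```bash
python3 lean.py 15
```

```text
shift m [-0.0651  0.0004  0.0226] twist -0.1 | now [313.  317.4 193.7] -172.7 F [-2.9 -0.3 -1. ] w 15.9 t 16.55
0 elbow [371.3 410.8] tip [386.  420.4]
6 elbow [363.2 407.2] tip [376.3 417.3]
12 elbow [355.6 403.3] tip [367.  413.8]
18 elbow [348.7 399. ] tip [358.2 409.9]
24 elbow [342.3 394.4] tip [350.  405.7]
30 elbow [336.7 389.5] tip [342.4 401. ]
96 left 351 358.5 low 360.5 368
80 left 330 369.0 low 334.5 373
94 left 330 384.5 low 337.0 390
58 left 364 406.5 low 369.5 413
```

play_rows --commands '[{"x": 0.004,"y": 0,"z": -0.003,"twist": 0},{"x": 0.005,"y": 0,"z": -0.02,"twist": 0},{"x": 0.005,"y": 0,"z": -0.045,"twist": 0},{"x": 0.002,"y": 0,"z": -0.07,"twist": 0},{"x": -0.02,"y": 0,"z": -0.076,"twist": 0},{"x": -0.045,"y": 0.0004,"z": -0.076,"twist": -0.1},{"x": -0.0666,"y": 0.0004,"z": -0.076,"twist": -0.1},{"x": -0.0666,"y": 0.0004,"z": -0.076,"twist": -0.1}]'

```text
time: 17.4
tool_pos: [380.5, 326.3, 269.3]
tcp_rot: [3.141, 0.002, -3.013]
contact_force: [0.2, -0.2, -1.8]
grip_width: 16.0
finger_force: 30.0
```

```bash
python3 lean.py 16
python3 - <<'E'
import cv2,numpy as np
a=cv2.imread('pics/s16.png')
cv2.imwrite('pics/c16.png',cv2.resize(a[320:440,290:410],(600,600),interpolation=2))
E
```

```text
shift m [0.0032 0.0002 0.0981] twist -0.1 | now [380.5 326.3 269.3] -172.6 F [ 0.2 -0.2 -1.8] w 16.0 t 17.4
0 elbow [332.3 383. ] tip [348.6 393.6]
6 elbow [323.6 379. ] tip [338.3 390.3]
12 elbow [315.3 374.6] tip [328.3 386.5]
18 elbow [307.6 369.8] tip [318.8 382.2]
24 elbow [300.4 364.7] tip [309.8 377.5]
30 elbow [294.  359.2] tip [301.4 372.4]
52 left 323 378.5 low 327.5 384
```

Run:
```python
import cv2,numpy as np
for f in('s3','s16'):
    a=cv2.imread(f'pics/{f}.png');h=cv2.cvtColor(a,cv2.COLOR_BGR2HSV)[365:400,315:375]
    g=((h[...,2]>105)&(h[...,1]<70)).astype(int)
    print(f);print('\n'.join(''.join('#' if x else '.' for x in r) for r in g))
```

```text
s3
.................######...................##################
................########..............##..##################
................########..............######################
...............##########...........######################..
...............##########........########################...
...............##########....#######################..#.....
................#################################...........
.................############################...............
.................########################...................
..............#######################.......................
...........#######################..........................
.........#####################..............................
........##################..................................
........##############......................................
........###########.........................................
........##########.....##...................................
........###########...###...................................
...........##############.............##....................
[... 2476 characters left out ...]
.............................
....................#######.................................
.....................######.................................
......................#####.................................
........................##..................................
............................................................
............................................................
............................................................
............................................................
............................................................
............................................................
............................................................
```

play_rows --commands '[{"x": 0.0012,"y": 0,"z": 0.008,"twist": 0},{"x": 0.0012,"y": 0,"z": 0.016,"twist": 0},{"x": 0.0012,"y": 0,"z": 0.024,"twist": 0},{"x": 0.0012,"y": 0,"z": 0.032,"twist": 0},{"x": 0.0012,"y": 0,"z": 0.04,"twist": 0},{"x": 0.0012,"y": 0,"z": 0.046,"twist": 0},{"x": 0.0012,"y": 0,"z": 0.05,"twist": 0},{"x": 0.0012,"y": 0,"z": 0.05,"twist": 0}]'

```text
time: 18.25
tool_pos: [377.0, 325.9, 218.8]
tcp_rot: [-3.141, -0.001, -3.012]
contact_force: [-0.6, 0.8, -1.3]
grip_width: 15.7
finger_force: 30.0
```

play_rows --commands '[{"x": 0,"y": 0,"z": 0.008,"twist": 0},{"x": 0,"y": 0,"z": 0.016,"twist": 0},{"x": 0,"y": 0,"z": 0.023,"twist": 0},{"x": 0,"y": 0,"z": 0.029,"twist": 0},{"x": 0,"y": 0,"z": 0.034,"twist": 0},{"x": 0,"y": 0,"z": 0.038,"twist": 0},{"x": 0,"y": 0,"z": 0.041,"twist": 0},{"x": 0,"y": 0,"z": 0.041,"twist": 0}]'

```text
time: 19.05
tool_pos: [377.0, 325.9, 178.0]
tcp_rot: [-3.141, -0.0, -3.011]
contact_force: [-0.3, 0.3, -0.8]
grip_width: 15.8
finger_force: 30.0
```

```bash
python3 -c "
from h import *
go(377.5,326.1,175,187.45)"
```

```text
shift m [-0.0005  0.0001  0.003 ] twist 0.0 | now [377.  325.9 178. ] -172.5 F [-0.3  0.3 -0.8] w 15.8 t 19.05
```

play_rows --commands '[{"x": -0.001,"y": 0,"z": 0.001,"twist": 0},{"x": -0.001,"y": 0,"z": 0.003,"twist": 0},{"x": -0.001,"y": 0,"z": 0.004,"twist": 0},{"x": -0.001,"y": 0,"z": 0.004,"twist": 0},{"x": -0.001,"y": 0,"z": 0.004,"twist": 0},{"x": -0.001,"y": 0,"z": 0.004,"twist": 0},{"x": -0.001,"y": 0,"z": 0.004,"twist": 0},{"x": -0.001,"y": 0,"z": 0.004,"twist": 0}]'

```text
time: 19.85
tool_pos: [378.1, 326.1, 174.4]
tcp_rot: [3.141, 0.0, -3.011]
contact_force: [0.1, 0.6, -0.8]
grip_width: 15.9
finger_force: 30.0
```

play_rows --commands '[{"x": 0,"y": 0,"z": 0,"twist": 0},{"x": 0,"y": 0,"z": 0,"twist": 0},{"x": 0,"y": 0,"z": 0,"twist": 0},{"x": 0,"y": 0,"z": 0,"twist": 0},{"x": 0,"y": 0,"z": 0,"twist": 0},{"x": 0,"y": 0,"z": 0,"twist": 0},{"x": 0,"y": 0,"z": 0,"twist": 0},{"x": 0,"y": 0,"z": 0,"twist": 0}]' --jaw 0

```text
time: 20.65
tool_pos: [378.1, 326.1, 174.4]
tcp_rot: [3.142, 0.0, -3.011]
contact_force: [1.2, 0.2, 0.3]
grip_width: 74.9
finger_force: 0.0
```

play_rows --commands '[{"x": 0,"y": 0,"z": 0,"twist": 0},{"x": 0,"y": 0,"z": 0,"twist": 0},{"x": 0,"y": 0,"z": -0.005,"twist": 0},{"x": 0,"y": 0,"z": -0.02,"twist": 0},{"x": 0,"y": 0,"z": -0.04,"twist": 0},{"x": 0,"y": 0,"z": -0.06,"twist": 0},{"x": 0,"y": 0,"z": -0.08,"twist": 0},{"x": 0,"y": 0,"z": -0.09,"twist": 0}]'

```text
time: 21.45
tool_pos: [378.6, 326.5, 266.4]
tcp_rot: [3.14, 0.003, -3.011]
contact_force: [0.7, 0.3, 0.4]
grip_width: 91.8
finger_force: 0.0
```

Run:
```python
from h import *
go(450,100,200,180)
t=snap('top','t20.png');cream(t,300,190,400,290,24);cream(t,460,240,520,290,48);cream(t,400,275,430,305,54)
c=snap('side','s20.png')
h=cv2.cvtColor(t['pixels'],cv2.COLOR_RGB2HSV)
for im,old,r in(('s','s1',(355,415,330,400)),):
    a=cv2.imread('pics/s20.png').astype(int);b=cv2.imread('pics/s1.png').astype(int)
    y0,y1,x0,x1=355,415,340,400
    for q in(b,a): 
        w=((q[y0:y1,x0:x1,2]>190)&(q[y0:y1,x0:x1,1]>150)&(q[y0:y1,x0:x1,0]<150)); ys,xs=np.where(w); print('handle top px',xs.mean()+x0 if len(xs) else None,ys.mean()+y0 if len(ys) else None,len(xs))
```

```text
shift m [-0.0412 -0.2339  0.0662] twist 7.5 | now [378.6 326.5 266.4] -172.5 F [0.7 0.3 0.4] w 91.8 t 21.45
[334, 238, 23, 23, 261] [345.  249.1] world by box [535.3 -31.8  24. ] by centroid [535.2 -31.9  24. ]
[478, 251, 23, 24, 268] [488.9 262.7] world by box [ 507.4 -408.5   48. ] by centroid [ 507.  -408.2   48. ]
[408, 285, 18, 19, 180] [416.5 293.9] world by box [ 421.1 -217.4   54. ] by centroid [ 421.4 -217.4   54. ]
handle top px 384.3291139240506 370.1392405063291 79
handle top px None None 0
```

Run:
```python
from h import *
go(534.5,-32,110,185)
```

```text
shift m [-0.1076 -0.3759  0.1556] twist 2.5 | now [378.7 326.5 265.8] -172.5 F [ 0.1 -0.4  0.1] w 92.0 t 21.55
```

play_rows --commands '[{"x": -0.01,"y": -0.03,"z": 0,"twist": 0},{"x": -0.02,"y": -0.07,"z": 0,"twist": 0},{"x": -0.03,"y": -0.115,"z": 0,"twist": 0},{"x": -0.045,"y": -0.16,"z": 0,"twist": 1},{"x": -0.06,"y": -0.205,"z": 0.01,"twist": 2},{"x": -0.075,"y": -0.25,"z": 0.03,"twist": 2.5},{"x": -0.09,"y": -0.295,"z": 0.06,"twist": 2.5},{"x": -0.1,"y": -0.335,"z": 0.09,"twist": 2.5}]'

```text
time: 22.35
tool_pos: [518.6, 11.5, 177.8]
tcp_rot: [3.141, 0.0, -3.056]
contact_force: [0.2, 0.4, -0.4]
grip_width: 92.0
finger_force: 0.0
```

Run:
```python
from h import *
go(534.5,-32,110,185)
snap('side','s21.png')
b=cv2.imread('pics/s1.png').astype(int);a=cv2.imread('pics/s21.png').astype(int)
y0,y1,x0,x1=355,415,340,400
for q in(b,a): 
    w=((q[y0:y1,x0:x1,2]>190)&(q[y0:y1,x0:x1,1]>150)&(q[y0:y1,x0:x1,0]<150)); ys,xs=np.where(w); print('handle top px',xs.mean()+x0 if len(xs) else None,ys.mean()+y0 if len(ys) else None,len(xs))
```

```text
shift m [-0.0121 -0.0447  0.0678] twist -0.1 | now [518.6  11.5 177.8] -175.1 F [ 0.2  0.4 -0.4] w 92.0 t 22.35
handle top px 384.3291139240506 370.1392405063291 79
handle top px 384.4949494949495 370.6969696969697 99
```

play_rows --commands '[{"x": -0.005,"y": -0.02,"z": 0.03,"twist": 0},{"x": -0.0095,"y": -0.04,"z": 0.055,"twist": 0},{"x": -0.0095,"y": -0.04,"z": 0.066,"twist": 0},{"x": -0.0095,"y": -0.04,"z": 0.066,"twist": 0},{"x": -0.0095,"y": -0.04,"z": 0.066,"twist": 0},{"x": -0.0095,"y": -0.04,"z": 0.066,"twist": 0},{"x": -0.0095,"y": -0.04,"z": 0.066,"twist": 0},{"x": -0.0095,"y": -0.04,"z": 0.066,"twist": 0}]'

```text
time: 23.2
tool_pos: [531.4, -25.2, 114.2]
tcp_rot: [-3.141, 0.002, -3.054]
contact_force: [-0.4, 0.8, 0.1]
grip_width: 91.9
finger_force: 0.0
```

Run:
```python
from h import *
go(534.5,-32,29,185)
```

```text
shift m [-0.0024 -0.007   0.0852] twist -0.0 | now [531.4 -25.2 114.2] -175.0 F [-0.4  0.8  0.1] w 91.9 t 23.2
```

play_rows --commands '[{"x": -0.0024,"y": -0.007,"z": 0.01,"twist": 0},{"x": -0.0024,"y": -0.007,"z": 0.03,"twist": 0},{"x": -0.0024,"y": -0.007,"z": 0.05,"twist": 0},{"x": -0.0024,"y": -0.007,"z": 0.067,"twist": 0},{"x": -0.0024,"y": -0.007,"z": 0.078,"twist": 0},{"x": -0.0024,"y": -0.007,"z": 0.084,"twist": 0},{"x": -0.0024,"y": -0.007,"z": 0.084,"twist": 0},{"x": -0.0024,"y": -0.007,"z": 0.084,"twist": 0}]'

```text
time: 24.0
tool_pos: [534.4, -32.5, 29.7]
tcp_rot: [-3.141, 0.001, -3.055]
contact_force: [0.6, -0.2, 0.3]
grip_width: 91.8
finger_force: 0.0
```

play_rows --commands '[{"x": 0,"y": 0,"z": 0,"twist": 0},{"x": 0,"y": 0,"z": 0,"twist": 0},{"x": 0,"y": 0,"z": 0,"twist": 0},{"x": 0,"y": 0,"z": 0,"twist": 0},{"x": 0,"y": 0,"z": 0,"twist": 0},{"x": 0,"y": 0,"z": 0,"twist": 0},{"x": 0,"y": 0,"z": 0,"twist": 0},{"x": 0,"y": 0,"z": 0,"twist": 0}]' --jaw 1

```text
time: 24.8
tool_pos: [534.0, -32.4, 29.3]
tcp_rot: [3.142, 0.0, -3.055]
contact_force: [0.1, 0.1, -0.7]
grip_width: 32.7
finger_force: 0.0
```

play_rows --commands '[{"x": 0,"y": 0,"z": 0,"twist": 0},{"x": 0,"y": 0,"z": 0,"twist": 0},{"x": 0,"y": 0,"z": 0,"twist": 0},{"x": 0,"y": 0,"z": 0,"twist": 0},{"x": 0,"y": 0,"z": 0,"twist": 0},{"x": 0,"y": 0,"z": 0,"twist": 0},{"x": 0,"y": 0,"z": 0,"twist": 0},{"x": 0,"y": 0,"z": 0,"twist": 0}]' --jaw 0

```text
time: 25.6
tool_pos: [534.0, -32.4, 29.3]
tcp_rot: [3.142, 0.0, -3.055]
contact_force: [-0.2, 0.7, 0.7]
grip_width: 90.3
finger_force: 0.0
```

Run:
```python
from h import *
go(534.5,-32,29,185)
t=snap('top','t22.png');c=snap('side','s22.png')
cream(t,300,190,400,290,24);print('S');cream(c,285,190,400,300,24)
a=cv2.resize(cv2.cvtColor(c['pixels'][180:300,290:440],cv2.COLOR_RGB2BGR),(450,360),interpolation=2)
b=cv2.resize(cv2.cvtColor(t['pixels'][200:320,290:400],cv2.COLOR_RGB2BGR),(330,360),interpolation=2)
cv2.imwrite('pics/c22.png',np.hstack([a,b]))
```

```text
shift m [-0.0005  0.0004  0.0003] twist -0.0 | now [534.  -32.4  29.3] -175.0 F [-0.2  0.7  0.7] w 90.3 t 25.6
[328, 231, 6, 12, 46] [330.5 235.7] world by box [567.9   7.7  24. ] by centroid [570.2   7.8  24. ]
[336, 232, 41, 19, 371] [356.6 241.1] world by box [557.5 -60.9  24. ] by centroid [557.3 -62.5  24. ]
[379, 243, 7, 13, 58] [382.3 248.6] world by box [ 537.7 -130.9   24. ] by centroid [ 538.7 -131.8   24. ]
S
```

View pics/c22.png

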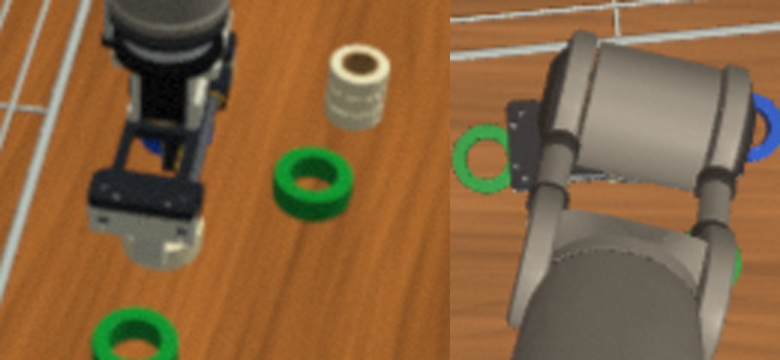

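The roll is still under the gripper, in side at about (344,258). The jaw has not been stopped by it. I raise the hand to measure again.

play_rows --commands '[{"x": 0,"y": 0,"z": -0.01,"twist": 0},{"x": 0,"y": 0,"z": -0.03,"twist": 0},{"x": 0,"y": 0,"z": -0.06,"twist": 0},{"x": 0.03,"y": 0.02,"z": -0.09,"twist": 0},{"x": 0.06,"y": 0.06,"z": -0.12,"twist": 0},{"x": 0.09,"y": 0.1,"z": -0.15,"twist": 0},{"x": 0.1,"y": 0.14,"z": -0.17,"twist": 0},{"x": 0.1,"y": 0.18,"z": -0.17,"twist": 0}]'

```text
time: 26.5
tool_pos: [418.5, 138.9, 202.8]
tcp_rot: [3.141, 0.005, -3.057]
contact_force: [1.3, -0.0, -1.0]
grip_width: 91.8
finger_force: 0.0
```

Run:
```python
from h import *
go(534.5,-32,110,185)
t=snap('top','t23.png');c=snap('side','s23.png')
cream(t,300,190,400,290,24);print('S');cream(c,285,190,400,300,24)
s0=cv2.imread('pics/s1.png')
h=cv2.cvtColor(c['pixels'],cv2.COLOR_RGB2HSV)[225:285,315:375]
m=(h[...,1]<115)&(h[...,2]>110)&(h[...,0]<40)
print('\n'.join(''.join('#' if x else '.' for x in r) for r in m[5:50]))
```

```text
shift m [-0.1007 -0.1801  0.0934] twist -0.2 | now [418.5 138.9 202.8] -175.2 F [ 1.3 -0.  -1. ] w 91.8 t 26.5
[334, 238, 23, 23, 261] [345.  249.1] world by box [535.3 -31.8  24. ] by centroid [535.2 -31.9  24. ]
S
[285, 190, 18, 55, 97] [293.6 214.9] world by box [ 683.7 -113.    24. ] by centroid [ 686.  -120.4   24. ]
[330, 244, 28, 20, 287] [343.7 253.8] world by box [533.8 -30.8  24. ] by centroid [533.1 -30.1  24. ]
............................................................
..........................#.................................
.............................#.......##.....................
............................................................
............................................................
............................................................
............................................................
............................................................
............................................................
............................................................
............................................................
..
[... 1371 characters left out ...]
###########..................
.................########################...................
..................######################....................
...................####################.....................
....................##################......................
......................##############........................
........................##########..........................
..........................................#.................
..........................................####....#.........
..........................................###.....#.#..#....
..........................................#.........####.#.#
..........................................##.........#.#.###
```

Run:
```python
from h import *
c=snap('side','s24.png')
for p in((339,258.3),(330,256),(356,261)):
    e,d=ray(c,*p)
    print(p,[(y,(e+d*(y-e[1])/d[1]).round(0)[[0,2]].tolist()) for y in(-32,0,14,33,63)])
for z in(4,30,45,70): print(z,[ (y,np.round(proj(c,(534,y,z)),0).tolist()) for y in(14,33,63)])
a=cv2.imread('pics/s22.png')[225:285,300:375]
h=cv2.cvtColor(a,cv2.COLOR_BGR2HSV)
print('\n'.join(''.join('C' if (p[1]<115 and p[2]>110 and p[0]<40 and p[1]>25) else 'g' if (p[1]<=45 and p[2]>60) else 'k' if p[2]<60 else '.' for p in r) for r in h))
```

```text
(339, 258.3) [(-32, [544.0, 3.0]), (0, [536.0, 40.0]), (14, [532.0, 56.0]), (33, [527.0, 77.0]), (63, [519.0, 112.0])]
(330, 256) [(-32, [566.0, 4.0]), (0, [557.0, 41.0]), (14, [552.0, 57.0]), (33, [547.0, 78.0]), (63, [538.0, 113.0])]
(356, 261) [(-32, [504.0, 7.0]), (0, [497.0, 43.0]), (14, [494.0, 59.0]), (33, [490.0, 81.0]), (63, [484.0, 115.0])]
4 [(14, [338.0, 274.0]), (33, [336.0, 280.0]), (63, [332.0, 290.0])]
30 [(14, [338.0, 266.0]), (33, [336.0, 272.0]), (63, [332.0, 282.0])]
45 [(14, [338.0, 261.0]), (33, [336.0, 268.0]), (63, [332.0, 278.0])]
70 [(14, [338.0, 254.0]), (33, [336.0, 260.0]), (63, [332.0, 270.0])]
...CggC........................kkkkkkkkkkkkkkkkkkkkkkkkkggg................
..CgggC........................kkk...k.kkkkkkkkkkkkkkkkkggg................
..CgggC.......................kkk...........kkkkkkkkkkkkggggC..............
..CggC........................kkk...........kkkkkkkkkkkkgggC...............
.CgggC........................kkk...........kkkkkk.kkkkkgg.................
.CgggC.......................kkk............kkkkk..kkkkgggC................
.CggC.......
[... 3391 characters left out ...]
................
...........................................................................
...........................................................................
...........................................................................
...........................................................................
...........................................................................
...........................................................................
...........................................................................
...........................................................................
...........................................................................
```

Run:
```python
from h import *
c=snap('side','s25.png')
o=bot.get_obs();p=o['tool_pos'];print(p)
for y in(46,65,-46,-65):
  for z in(-25,0,20): print(y,z,np.round(proj(c,p+[y*.087,y,z]),0))
u,v=map(int,proj(c,p+[4,55,-25]))
a=cv2.imread('pics/s25.png')[v-45:v+20,u-40:u+40];h=cv2.cvtColor(a,cv2.COLOR_BGR2HSV)
print(u-40,v-45)
print('\n'.join(''.join('g' if (p[1]<=70 and p[2]>60) else 'k' if p[2]<60 else '.' for p in r) for r in h))
```

```text
[418.62992488 138.93805905 200.04242879]
46 -25 [374. 296.]
46 0 [375. 287.]
46 20 [376. 279.]
65 -25 [370. 304.]
65 0 [371. 295.]
65 20 [372. 287.]
-46 -25 [390. 259.]
-46 0 [391. 249.]
-46 20 [392. 242.]
-65 -25 [393. 252.]
-65 0 [394. 242.]
-65 20 [395. 235.]
332 254
ggg..................gggg..kkkkkkkkkkkkkkkkkkkkkkkkkkkkkkkkkkkkkkkkkkkgg........
ggg..................gggg..kkkkkkkkkkkkkkkkkkkkkkkkkkkkkkkkkkkkkkkkkkkkgg.......
gggg................ggggg..kkkkkkkkkkkkkkkkkkkkkkkkkkkkkkkkkkkkkkkkkkkkkkk......
gggg................ggggg..kkkkkkkkkkkkkkkkkkkkkkkkkkkkkkkkkkkkkkkkkkkkkkkk.....
ggggg..............gggggg.kkkkkgggkkkkkkkkkkkkkkkkkkkkkkkkkkkkkkkkkkkkkkkkkk....
ggggggg..........gggggggggkkkkkkggkkkkkkkkkkkkkkkkkkkkkkkkkkkkkkkkkkkkkkkkkk....
gggggggggg.....gggggggggggkkkkkkkkkkkkkkkkkkkkkkkkkkkkkkkkkkkkkkkkkkkkkkkkkk....
ggggggggggggggggggggggggggkkkkkkkkkkkkkkkkkkkkkkkkkkkkkkkkkkkkkkkkkkkkkkkkkk....
gggggggggggggggggggggggg..kkkkkkkkkkkkggkkkkkkkkkkkkkkkkkkkkkkkkkkkkkkkkkkkk....
ggggggggggggggggggggggg...kkkkkkkkkkkkgggkkkkkkkkkkkkkkkkkkkkkkkkkkkgggkkkk.....
..gggggggggggggggg.
[... 3735 characters left out ...]
....................................................
................................................................................
................................................................................
................................................................................
................................................................................
................................................................................
................................................................................
................................................................................
................................................................................
```

The picture data shows the open fingertips end well short of 25 mm ahead of the TCP. In the low pose they sat at about z = 24 and closed above the roll. I go back and descend lower in small steps, checking force.

Run:
```python
from h import *
go(534.5,-31.7,90,185)
```

```text
shift m [-0.0999 -0.1803  0.1102] twist 0.1 | now [418.6 138.9 200. ] -174.9 F [-0.7 -0.2  0.2] w 91.9 t 26.7
```

play_rows --commands '[{"x": -0.025,"y": -0.04,"z": 0.02,"twist": 0},{"x": -0.05,"y": -0.08,"z": 0.04,"twist": 0},{"x": -0.075,"y": -0.125,"z": 0.06,"twist": 0},{"x": -0.0999,"y": -0.165,"z": 0.08,"twist": 0},{"x": -0.0999,"y": -0.1803,"z": 0.1,"twist": 0},{"x": -0.0999,"y": -0.1803,"z": 0.11,"twist": 0},{"x": -0.0999,"y": -0.1803,"z": 0.11,"twist": 0},{"x": -0.0999,"y": -0.1803,"z": 0.11,"twist": 0}]' --jaw 0

```text
time: 27.5
tool_pos: [533.6, -32.8, 89.7]
tcp_rot: [3.141, -0.0, -3.056]
contact_force: [-0.5, -0.4, 0.7]
grip_width: 91.8
finger_force: 0.0
```

Run:
```python
from h import *
go(534.5,-31.7,24,185)
```

```text
shift m [-0.001   0.001   0.0657] twist -0.1 | now [533.6 -32.8  89.7] -175.1 F [-0.5 -0.4  0.7] w 91.8 t 27.5
```

play_rows --commands '[{"x": -0.001,"y": 0.001,"z": 0.02,"twist": 0},{"x": -0.001,"y": 0.001,"z": 0.04,"twist": 0},{"x": -0.001,"y": 0.001,"z": 0.055,"twist": 0},{"x": -0.001,"y": 0.001,"z": 0.061,"twist": 0},{"x": -0.001,"y": 0.001,"z": 0.063,"twist": 0},{"x": -0.001,"y": 0.001,"z": 0.065,"twist": 0},{"x": -0.001,"y": 0.001,"z": 0.0665,"twist": 0},{"x": -0.001,"y": 0.001,"z": 0.0665,"twist": 0}]'

```text
time: 28.3
tool_pos: [535.2, -31.8, 23.3]
tcp_rot: [-3.141, 0.001, -3.055]
contact_force: [-0.3, -0.1, 0.7]
grip_width: 92.0
finger_force: 0.0
```

play_rows --commands '[{"x": 0,"y": 0,"z": 0.001,"twist": 0},{"x": 0,"y": 0,"z": 0.002,"twist": 0},{"x": 0,"y": 0,"z": 0.003,"twist": 0},{"x": 0,"y": 0,"z": 0.003,"twist": 0},{"x": 0,"y": 0,"z": 0.003,"twist": 0},{"x": 0,"y": 0,"z": 0.003,"twist": 0},{"x": 0,"y": 0,"z": 0.003,"twist": 0},{"x": 0,"y": 0,"z": 0.003,"twist": 0}]'

```text
time: 29.1
tool_pos: [534.9, -31.8, 19.8]
tcp_rot: [3.142, 0.0, -3.055]
contact_force: [1.0, 0.1, 0.0]
grip_width: 92.0
finger_force: 0.0
```

play_rows --commands '[{"x": 0,"y": 0,"z": 0.001,"twist": 0},{"x": 0,"y": 0,"z": 0.002,"twist": 0},{"x": 0,"y": 0,"z": 0.003,"twist": 0},{"x": 0,"y": 0,"z": 0.004,"twist": 0},{"x": 0,"y": 0,"z": 0.004,"twist": 0},{"x": 0,"y": 0,"z": 0.004,"twist": 0},{"x": 0,"y": 0,"z": 0.004,"twist": 0},{"x": 0,"y": 0,"z": 0.004,"twist": 0}]' --jaw 0.3

```text
time: 29.9
tool_pos: [534.9, -31.8, 15.8]
tcp_rot: [3.142, 0.0, -3.055]
contact_force: [-0.6, -0.2, -0.7]
grip_width: 64.1
finger_force: 0.0
```

play_rows --commands '[{"x": 0,"y": 0,"z": 0,"twist": 0},{"x": 0,"y": 0,"z": 0,"twist": 0},{"x": 0,"y": 0,"z": 0,"twist": 0},{"x": 0,"y": 0,"z": 0,"twist": 0},{"x": 0,"y": 0,"z": 0,"twist": 0},{"x": 0,"y": 0,"z": 0,"twist": 0},{"x": 0,"y": 0,"z": 0,"twist": 0},{"x": 0,"y": 0,"z": 0,"twist": 0}]' --jaw 0.4

```text
time: 30.7
tool_pos: [534.9, -31.8, 15.8]
tcp_rot: [3.142, 0.0, -3.055]
contact_force: [-0.2, -0.9, 0.1]
grip_width: 60.6
finger_force: 30.0
```

play_rows --commands '[{"x": 0,"y": 0,"z": -0.004,"twist": 0},{"x": 0,"y": 0,"z": -0.015,"twist": 0},{"x": 0,"y": 0,"z": -0.035,"twist": 0},{"x": 0,"y": 0,"z": -0.06,"twist": 0},{"x": 0,"y": 0,"z": -0.09,"twist": 0},{"x": 0,"y": 0,"z": -0.11,"twist": 0},{"x": 0,"y": 0,"z": -0.12,"twist": 0},{"x": 0,"y": 0,"z": -0.12,"twist": 0}]'

```text
time: 31.5
tool_pos: [535.6, -31.9, 137.4]
tcp_rot: [-3.141, 0.003, -3.055]
contact_force: [-0.4, 0.3, -1.0]
grip_width: 60.7
finger_force: 30.0
```

Run:
```python
from h import *
t=snap('top','t30.png');c=snap('side','s30.png')
def ring(c,p,r):
    a=np.linspace(0,6.28,90);q=np.array([proj(c,p+r*np.array([np.cos(x),np.sin(x),0])) for x in a]);return q.min(0).round(1),q.max(0).round(1)
P=np.array([507.5,-408,48.]);
for n,k,box in(('top',t,(460,240,520,290)),('side',c,(370,130,415,175))):
    print(n,'outer',ring(k,P,31),'hole',ring(k,P,19))
    cream(k,*box,48)
    x0,y0,x1,y1=box; h=cv2.cvtColor(k['pixels'],cv2.COLOR_RGB2HSV)[y0:y1,x0:x1]
    w=((h[...,0]>12)&(h[...,0]<40)&(h[...,1]<115)&(h[...,2]>140)).astype(np.uint8)
    ys,xs=np.where(w);print(x0,y0);print('\n'.join(''.join('#' if v else '.' for v in r[5:45]) for r in w[8:42]))
go(507.5,-408,136,185)
```

```text
top outer (array([477. , 250.7]), array([500.6, 274.3])) hole (array([481.6, 255.2]), array([496. , 269.7]))
[478, 251, 23, 24, 266] [488.9 262.6] world by box [ 507.4 -408.5   48. ] by centroid [ 507.1 -408.2   48. ]
460 240
........................................
........................................
........................................
.....................######.............
..................###########...........
.................##############.........
................################........
...............##################.......
..............#######......#######......
..............######.........######.....
.............######...........#####.....
.............#####.............####.....
.............#####.............#####....
.............####...............####....
.............####...............####....
.............####...............####....
.............####...............####....
.............#####.............#####....
.............#####.............#####....
..............#####...........#####.....
..............######.........######.....
...........#.
[... 1551 characters left out ...]
##.............
.........##################.............
............###############.............
........................###.............
....#..................####.............
....#..................####.............
.......................###..............
........#..............###..............
.........#..#......#######..............
..............#...###.####..............
.......................###..............
......................####..............
......................###...............
......................##................
......................#.................
shift m [ 0.0593 -0.3726 -0.0009] twist -0.0 | now [534.4 -31.7 135.2] -175.0 F [-0.6 -0.2 -1. ] w 60.8 t 31.6
```

play_rows --commands '[{"x": 0.006,"y": -0.03,"z": 0,"twist": 0},{"x": 0.012,"y": -0.07,"z": 0,"twist": 0},{"x": 0.02,"y": -0.115,"z": 0,"twist": 0},{"x": 0.028,"y": -0.16,"z": 0,"twist": 0},{"x": 0.036,"y": -0.205,"z": 0,"twist": 0},{"x": 0.044,"y": -0.25,"z": 0,"twist": 0},{"x": 0.05,"y": -0.29,"z": 0,"twist": 0},{"x": 0.055,"y": -0.325,"z": 0,"twist": 0}]'

```text
time: 32.4
tool_pos: [506.9, -362.1, 133.8]
tcp_rot: [3.139, -0.002, -3.056]
contact_force: [1.1, -0.2, -0.6]
grip_width: 61.0
finger_force: 30.0
```

```bash
python3 -c "
from h import *
go(506.5,-408.4,110,185)"
```

```text
shift m [ 0.0043 -0.0462  0.0237] twist -0.1 | now [ 506.9 -362.1  133.8] -175.1 F [ 1.1 -0.2 -0.6] w 61.0 t 32.4
```

play_rows --commands '[{"x": 0.001,"y": -0.015,"z": 0.005,"twist": 0},{"x": 0.003,"y": -0.03,"z": 0.01,"twist": 0},{"x": 0.0043,"y": -0.04,"z": 0.018,"twist": 0},{"x": 0.0043,"y": -0.046,"z": 0.024,"twist": 0},{"x": 0.0043,"y": -0.046,"z": 0.024,"twist": 0},{"x": 0.0043,"y": -0.046,"z": 0.024,"twist": 0},{"x": 0.0043,"y": -0.046,"z": 0.024,"twist": 0},{"x": 0.0043,"y": -0.046,"z": 0.024,"twist": 0}]'

```text
time: 33.2
tool_pos: [508.3, -406.0, 112.4]
tcp_rot: [-3.141, 0.001, -3.054]
contact_force: [0.4, -0.3, -0.8]
grip_width: 60.6
finger_force: 30.0
```

```bash
python3 -c "
from h import *
go(506.5,-408.4,65.5,185)
c=snap('side','s32.png');cream(c,360,100,430,180,100)
h=cv2.cvtColor(c['pixels'],cv2.COLOR_RGB2HSV)[90:180,355:425]
print('\n'.join(''.join('C' if (12<p[0]<40 and 20<p[1]<115 and p[2]>120) else 'g' if (p[1]<=60 and p[2]>60) else 'k' if p[2]<60 else '.' for p in r) for r in h))"
```

```text
shift m [ 0.002  -0.0022  0.0469] twist 0.0 | now [ 508.3 -406.   112.4] -175.0 F [ 0.4 -0.3 -0.8] w 60.6 t 33.2
[395, 130, 10, 8, 44] [400.1 133.5] world by box [ 490.2 -426.8  100. ] by centroid [ 488.7 -427.3  100. ]
[380, 146, 23, 14, 162] [390.9 152.8] world by box [ 494.4 -336.   100. ] by centroid [ 494.4 -334.8  100. ]
ggggggggggggggggggggggggggggggkggggkkkkkkkkkkkkkggCCCggggC............
ggggggggggggggggggggggggggggCgkgCggkkkkkkkkkkkkkgggCggk.gC.........CCC
ggggggggggggggggggggggggggggggkgCggkkkkkkkkkkkkkgggggkkkk..........CCC
gggggggggggggggggggggggggggggkkgCggkkkkkkkkkkkkkgggggkkkk.........CCgg
gggggggggggggggggggggggggggggkggCggkkkkkkkkkkkkkgggggkkk..........gggg
gggggggggggggggggggggggggggggk.ggggkkkkkkkkkkkkkgggggkkk...........ggg
gggggggggggggggggggggggggggCg..gggkkkkkkkkkkkkkkgggg.kkk...........ggg
gggggggggggggggggggggggggggC..ggggkkkkkkkkkkkkkkgggg...k...........ggg
gggggggggggggggggggggggggggg..kkkkkkkkkkkkkkkkkkgggg...k...........ggg
gggggggggggggggggggggggggggCg.kkkkkkkkkkkkkkkkkkggggg..............ggg
gggggggggggggggggggggggggggggkkkkkkkkkkkkkkkkkkkkkkggg.......
[... 4918 characters left out ...]
..................C.....g..gg.CCCCC..........................
............................C.........CCCCC...........................
...............................CCCC.CCCCC.............................
......................................................................
......................................................................
......................................................................
......................................................................
......................................................................
......................................................................
......................................................................
```

play_rows --commands '[{"x": 0.002,"y": -0.0022,"z": 0.006,"twist": 0},{"x": 0.002,"y": -0.0022,"z": 0.014,"twist": 0},{"x": 0.002,"y": -0.0022,"z": 0.022,"twist": 0},{"x": 0.002,"y": -0.0022,"z": 0.029,"twist": 0},{"x": 0.002,"y": -0.0022,"z": 0.035,"twist": 0},{"x": 0.002,"y": -0.0022,"z": 0.04,"twist": 0},{"x": 0.002,"y": -0.0022,"z": 0.043,"twist": 0},{"x": 0.002,"y": -0.0022,"z": 0.043,"twist": 0}]'

```text
time: 34.05
tool_pos: [505.9, -408.7, 68.3]
tcp_rot: [3.141, -0.0, -3.055]
contact_force: [-0.0, -0.0, -0.9]
grip_width: 60.7
finger_force: 30.0
```

```bash
python3 -c "
from h import *
go(506.5,-408.4,64.5,185)"
```

```text
shift m [-0.0006  0.0003  0.0038] twist -0.0 | now [ 505.9 -408.7   68.3] -175.0 F [-0.  -0.  -0.9] w 60.7 t 34.05
```

play_rows --commands '[{"x": -0.0005,"y": 0,"z": 0.001,"twist": 0},{"x": -0.0005,"y": 0,"z": 0.0018,"twist": 0},{"x": -0.0005,"y": 0,"z": 0.0026,"twist": 0},{"x": -0.0005,"y": 0,"z": 0.0034,"twist": 0},{"x": -0.0005,"y": 0,"z": 0.0038,"twist": 0},{"x": -0.0005,"y": 0,"z": 0.0038,"twist": 0},{"x": -0.0005,"y": 0,"z": 0.0038,"twist": 0},{"x": -0.0005,"y": 0,"z": 0.0038,"twist": 0}]'

```text
time: 34.85
tool_pos: [506.6, -408.9, 65.0]
tcp_rot: [-3.142, 0.0, -3.055]
contact_force: [-0.2, 0.2, -0.7]
grip_width: 60.9
finger_force: 30.0
```

play_rows --commands '[{"x": 0,"y": 0,"z": 0.0004,"twist": 0},{"x": 0,"y": 0,"z": 0.0008,"twist": 0},{"x": 0,"y": 0,"z": 0.0012,"twist": 0},{"x": 0,"y": 0,"z": 0.0012,"twist": 0},{"x": 0,"y": 0,"z": 0.0012,"twist": 0},{"x": 0,"y": 0,"z": 0.0012,"twist": 0},{"x": 0,"y": 0,"z": 0.0012,"twist": 0},{"x": 0,"y": 0,"z": 0.0012,"twist": 0}]'

```text
time: 35.65
tool_pos: [506.6, -408.8, 63.9]
tcp_rot: [-3.142, 0.0, -3.055]
contact_force: [-0.7, 0.5, 1.4]
grip_width: 61.0
finger_force: 30.0
```

play_rows --commands '[{"x": 0,"y": 0,"z": 0,"twist": 0},{"x": 0,"y": 0,"z": 0,"twist": 0},{"x": 0,"y": 0,"z": 0,"twist": 0},{"x": 0,"y": 0,"z": 0,"twist": 0},{"x": 0,"y": 0,"z": 0,"twist": 0},{"x": 0,"y": 0,"z": 0,"twist": 0},{"x": 0,"y": 0,"z": 0,"twist": 0},{"x": 0,"y": 0,"z": 0,"twist": 0}]' --jaw 0.05

```text
time: 36.45
tool_pos: [506.6, -408.8, 63.8]
tcp_rot: [3.142, 0.0, -3.055]
contact_force: [0.6, 0.1, -0.5]
grip_width: 87.0
finger_force: 0.0
```

play_rows --commands '[{"x": 0,"y": 0,"z": -0.005,"twist": 0},{"x": 0,"y": 0,"z": -0.015,"twist": 0},{"x": 0,"y": 0,"z": -0.03,"twist": 0},{"x": 0,"y": 0,"z": -0.05,"twist": 0},{"x": 0,"y": 0,"z": -0.07,"twist": 0},{"x": 0,"y": 0,"z": -0.09,"twist": 0},{"x": 0,"y": 0,"z": -0.11,"twist": 0},{"x": 0,"y": 0,"z": -0.13,"twist": 0}]'

```text
time: 37.25
tool_pos: [506.6, -408.9, 195.8]
tcp_rot: [-3.141, 0.001, -3.055]
contact_force: [0.2, 0.3, 0.6]
grip_width: 87.2
finger_force: 0.0
```

play_rows --commands '[{"x": 0.03,"y": 0,"z": -0.03,"twist": 0},{"x": 0.06,"y": 0.03,"z": -0.06,"twist": 0},{"x": 0.09,"y": 0.07,"z": -0.08,"twist": 0},{"x": 0.1,"y": 0.11,"z": -0.08,"twist": 0},{"x": 0.1,"y": 0.15,"z": -0.08,"twist": 0},{"x": 0.1,"y": 0.19,"z": -0.08,"twist": 0},{"x": 0.1,"y": 0.22,"z": -0.08,"twist": 0},{"x": 0.1,"y": 0.22,"z": -0.08,"twist": 0}]'

```text
time: 38.05
tool_pos: [387.4, -195.4, 275.3]
tcp_rot: [-3.141, 0.002, -3.052]
contact_force: [0.2, 0.3, -0.0]
grip_width: 87.1
finger_force: 0.0
```

Run:
```python
from h import *
t=snap('top','t40.png');c=snap('side','s40.png')
cream(t,460,230,525,290,72);cream(t,400,275,430,305,54);print('S');cream(c,365,110,420,180,72)
h=cv2.cvtColor(c['pixels'],cv2.COLOR_RGB2HSV)[125:180,365:415]
print('\n'.join(''.join('C' if (12<p[0]<40 and 20<p[1]<115 and p[2]>120) else '.' for p in r) for r in h))
b=cv2.imread('pics/s1.png').astype(int);a=cv2.imread('pics/s40.png').astype(int)
y0,y1,x0,x1=355,415,340,400
for q in(b,a):
    w=((q[y0:y1,x0:x1,2]>190)&(q[y0:y1,x0:x1,1]>150)&(q[y0:y1,x0:x1,0]<150)); ys,xs=np.where(w); print('handle',xs.mean()+x0,ys.mean()+y0,len(xs))
d=np.abs(a-b).sum(2)>90
n,l,s,ce=cv2.connectedComponentsWithStats(d[:, :440].astype(np.uint8))
print([ (s[i].tolist()) for i in range(1,n) if s[i,4]>25])
print(bot.get_obs()['time'])
```

```text
[481, 250, 24, 25, 277] [492.1 262.3] world by box [ 507.8 -408.7   72. ] by centroid [ 507.  -407.7   72. ]
[408, 285, 18, 16, 143] [417.  292.2] world by box [ 424.9 -217.4   54. ] by centroid [ 425.8 -218.7   54. ]
S
[380, 139, 24, 14, 160] [391.8 145.6] world by box [ 505.2 -406.8   72. ] by centroid [ 504.3 -406.9   72. ]
..................................................
..................................................
..................................................
..................................................
..................................................
..................................................
..................................................
..................................................
..................................................
..................................................
..................................................
..................................................
..................................................
..................................................
......................CCCCCCCCC...................
......
[... 1643 characters left out ...]
....CC....CCCC...................
..................................................
..................................................
..................................................
..................................................
..................................................
..................................................
..................................................
handle 384.3291139240506 370.1392405063291 79
handle 384.4146341463415 370.780487804878 82
[[432, 0, 8, 34, 139], [420, 38, 20, 91, 1195], [431, 130, 9, 6, 54], [380, 139, 24, 21, 359], [430, 138, 10, 4, 32], [257, 234, 15, 22, 130], [267, 235, 17, 25, 232], [337, 398, 14, 5, 27], [434, 472, 6, 8, 29]]
38.15
```

```bash
python3 -c "
from plant import bot
print(bot.close_job())"
```

```text
the job is handed in; nothing more can be done
None
```

The stray roll was drawn out with the hook and set squarely on the big pile (within about 1 mm in the images), the hook stands back in its slot, and the job was handed in at about 38 s, with no verdict reported back.

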